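# Press the mark into a paddle board with a bench screw press

## Task

Emboss the small wooden paddle board: pick it up by its handle and slide it, blade first, onto the bed of the screw press between the side guides until it is fully home against the back stop, lying flat. Wind the crank clockwise until the press bites (the foot is down on the board, its loose play is taken up and the crank turns noticeably harder), then add one quarter turn more and let go; do not press much harder than that at any time, and leave everything else on the counter alone.

Things in the scene. Friction and masses are not known exactly. Their poses are not given: they have to be found in the camera images.
- board: Loose paddle board, pale wood, 100 to 210 g, 14 mm thick, lying flat on the counter: blade 110 mm long (x -55 to +55), 56 wide, then a handle 28 mm wide on to x = -116. Origin at the underside, under the blade's middle; x points from handle to blade end, z up. Grip it across the handle (x -70 to -110), which overhangs the front of the press base when home.
- press: Fixed grey screw press. Origin on the vertical screw axis at counter level; x points from its open front to its back (the way the board goes in), z up. Base x -75 to 75, y -95 to 95, 22 mm high; columns of 26 mm diameter at x 12, y +68 and -68; cross beam x -15 to 31, y -90 to 90, z 143 to 177, boss to 187. The crank turns above the beam.
- bed: Fixed steel bed block, square with the press; origin on the screw axis 30 mm under its top face, at x -75 to 35; packed up 0 to 6 mm over the counter. Guides 10 mm high leave a 62 mm channel from x -20 to 35, flared mouths from x -45. Back stop face at x 35, 13 mm high. Board home: board origin at x -20, y 0, z 30 in this frame, x axes parallel.
- foot_face (a point): Centre of the flat underside of the foot, a steel disc 50 mm across, 12 thick, on the screw axis, 12 mm or more above the board at the start. It hangs on the screw with up to 8 mm of unknown free play: once it touches the board, the screw goes on down by that play with hardly any added resistance, and only then bites.
- foot: The same press foot as a body (its origin lies far from it: use foot_face).
- crank_grip (a point): Middle of the crank's upright handle, 55 mm from the screw axis: a wooden sleeve 23 mm in diameter that reaches 24 mm above and 28 mm below this point, free to spin on its pin, so it can be held while it orbits. At the start it points to the back or a side of the press. The crank sinks 20 mm per clockwise turn; its arm lies just below the sleeve.
- screw (a joint): Turn of the crank, rad, growing clockwise from above (down, 20 mm a turn). At value v the handle is at angle pi/2 - v, anticlockwise from the press's x axis. It takes 10 N of friction at the handle to turn. The bite adds about 3 N within 0.2 rad, the next quarter turn 4 N more. Held still after a step, the friction share fades in part, alike after like steps; the load stays. The screw stays where it is left.
- jar: Bystander: glass jar with a wooden cap.
- cup: Bystander: wooden cup.
- bowl: Bystander: wooden bowl.
- spoon: Bystander: wooden spoon.
- coasters: Bystander: thick round wooden coaster block.
- brush: Bystander: wooden brush.
- tag: Bystander: small plain wooden tag 70 x 45 x 12 mm, without a handle.
Things that resemble listed ones, but are neither listed nor needed, are in the scene too. Leave any pink or turquoise look-alike of the board alone.

How it is judged:
By the outcome, as a careful person would: the job done as asked, in the order asked, and still so for the second after the job is handed in, with the robot touching nothing.
It also fails if it takes over 72 s, if anything falls off the work surface, if the arm or the gripper's body presses on something with over 40 N, if the wrist force passes 120 N, or if a joint passes its speed limit or range.

## Robot

A 6-joint arm with a two-finger parallel gripper is mounted at the origin on the work surface. World frame = base frame: x ahead of the robot, y to its left, z up, the work surface at z = 0. Lengths are in mm, angles in rad, forces in N, time in s.
With the tool pointing down it reaches from about 300 to 750 mm from the base axis. Payload 8.5 kg.
Tool frame: the origin (TCP) lies at the very end of the fingers, on their centre line; the grasp point (between the pads) lies manip.grasp_offset behind it (manip.grasp_offset is the distance from the TCP to the grasp point, in mm); z points along the fingers, y is the line along which they close (so a half turn about z gives the same grasp; the last joint's range is limited). The gripper opens to 85 mm and grips with 20 to 120 N. Pads are 22 mm wide; open, the fingers measure 114 mm over their backs; the gripper's body (76 mm by 85 mm) begins 54 mm behind the grasp point. The pads swing forward as they close: fully open they stand 13 mm farther back than shut.
Start: joints at [-1.375, 0.381, 1.297, -0, 1.464, -0.215], TCP at [219.631, -504.225, 231.322] pointing down, gripper open.
Joint ranges: [-3.11, 3.11], [-0.89, 2.33], [0.22, 2.48], [-1.42, 4.56], [0.17, 2.85], [-2.88, 2.88]. Speed limits (rad/s): [2.39, 2.39, 3.14, 3.14, 3.14, 3.14].

## Interface

Orientations are given as a 3x3 rotation matrix whose columns are the frame's x, y, z axes.
In Python, from rig import manip, imaging gives the robot as it stands.
- The arm moves only by the tool apply_moves, never from a script. Its argument "targets" is one flat list of numbers, 7 for each row, row after row: the shift along the tool's x, y, z scaled (see below), then the turn, a rotation vector about the tool's x, y, z scaled (see below), then the opening, from 0 (shut) to 1 (fully open). A call has 1 to 10 rows; each row is the pose to reach, as a shift and turn from the pose commanded when the call began, along the tool's axes at that moment; what a row does not reach only later rows make up. The controller multiplies each number of a shift by 0.75 m and each number of a turn by 0.5 rad. A row lasts 1/12 s, in which the tool goes at most 41.7 mm and 7.16 degrees, less where a joint would pass 70% of its speed; a pose out of reach is approached as far as the arm can. A call with a number of a shift or a turn outside -1 to 1 is refused whole. A call with a gripper value outside its range is refused whole. The fingers move at their own pace and stop on an object; "force" is the grip in N (left out, the last holds). Time passes only in rows, so rows that repeat a pose let the fingers close. It gives the time, the measured TCP pose, the force, the opening and the grip force at its end, in the units of the state.
- manip.observe(): the state, without advancing time (a new reading comes with each control period).
- imaging.camera(name): name is "scene" or "top" or "wrist"; returns the picture (400x640x3 uint8, red, green, blue); there is no depth.
- imaging.camera_model(name): a dict with "fovy" (degrees; the focal length in pixels is half the picture's height over the tangent of half this angle, whatever the lens; pixels are square), "cx", "cy" (the principal point, pixels), "distortion" ([k1, k2, p1, p2, k3] as OpenCV has them; the pictures are not rectified), "xyz" and "orientation" of the camera in the world; the wrist camera has in their place "T_tool_cam" (4x4, takes a point from camera to tool coordinates, whose origin is the TCP and whose axes are the flange's). Camera axes: x right, y up, looking along -z (the intrinsics and any distortion apply to the point x, -y, -z); pixel columns grow to the right and rows downward; lengths in mm; the calibration is good to about 2 mm. A picture is of the moment at which its call begins: read the wrist's pose just before it. camera_model takes no time and is no camera call.
- manip.job_done(): hands the job in; it is judged then, once.
The state is a dict: "t": time; "joints": joint angles; "joint_vel": joint speeds; "effort": joint torques, N m; "position": TCP position; "tool_rot": TCP orientation; "contact_force": force on the tool from outside, world axes, zero at the start; "torque": the same for the moment, N m; "opening": finger opening in mm; "finger_force": force on a finger pad.
Only numpy, scipy, OpenCV 4.12 (cv2) and the standard library are available. Lean on these libraries where they do the work, as an engineer would, in place of code of your own. Each camera call takes 0.05 s, during which the arm holds its last target. There are 200 camera calls.

## Working session

There is one attempt and no reset: what is moved stays moved. The work goes in short steps, Python scripts to look and compute and a tool call to move; the robot and the scene stay as the last step left them, time stands still between calls to the robot, and variables do not carry over. Pictures are saved under pics/ and viewed, at most 10 in all, crops included, and the job is handed in when it is done.

Besides the shell and the picture viewer there is one more tool, called by a JSON object that holds its "op" and its "data". apply_moves: Moves the arm, as the interface text tells. Shifts and turns lie within -1 to 1; 1 stands for 0.75 m of shift or 0.5 rad of turn. Its arguments: {"type":"object","properties":{"targets":{"type":"array","items":{"type":"number","minimum":-1,"maximum":1}},"force":{"type":"number"}},"required":["targets"]}

```bash
ls; mkdir -p pics
cat > a.py <<'E'
from rig import manip, imaging
import cv2
for n in ("scene","top"):
    cv2.imwrite(f"pics/{n}0.png", imaging.camera(n)[:,:,::-1])
for n in ("scene","top","wrist"): print(n, imaging.camera_model(n))
print(manip.observe(), manip.grasp_offset)
E
python3 a.py
```

```text
pics
scene {'fovy': 49.662713333377006, 'cx': 317.4958426481536, 'cy': 202.31984032911782, 'distortion': array([0.01343837, 0.        , 0.        , 0.        , 0.        ]), 'xyz': array([ 917.19188723,  759.19964555, 1216.06625824]), 'orientation': array([[-0.88313658, -0.36746521,  0.29161465],
       [ 0.46905974, -0.70131397,  0.5367883 ],
       [ 0.00726241,  0.61084207,  0.79171915]])}
top {'fovy': 51.87678888210196, 'cx': 318.09973264056396, 'cy': 199.12734252029318, 'distortion': array([-0.04317078,  0.        ,  0.        ,  0.        ,  0.        ]), 'xyz': array([ 414.66479614,   38.40699103, 1245.08623404]), 'orientation': array([[ 1.57488705e-02,  9.93169538e-01, -1.15612467e-01],
       [-9.99875858e-01,  1.55863632e-02, -2.30956294e-03],
       [-4.91809667e-04,  1.15634487e-01,  9.93291711e-01]])}
wrist {'fovy': 58.01232611713379, 'cx': 321.58143306157444, 'cy': 203.89291273461998, 'distortion': array([-0.03632811,  0.        ,  0.        ,  0.        ,  0.        ]), 'T_tool_cam': array([[-5.15378527e-04,  9.49453300e-01,  3.13907894e-01,
         8.09122214e+01],
 
[... 382 characters left out ...]
99984e-01]), 'joint_vel': array([ 0.00140576,  0.00073755, -0.00383926,  0.00051789, -0.00085315,
        0.00220702]), 'effort': array([ 3.10669282e-03, -4.49221265e+01, -2.31655598e+01, -2.01083822e-04,
        3.69722082e-03,  1.18664161e-05]), 'position': array([ 219.58884535, -503.97626474,  230.77787424]), 'tool_rot': array([[ 9.16799003e-01,  3.99348877e-01, -2.49442202e-04],
       [ 3.99348854e-01, -9.16798153e-01,  1.28052725e-03],
       [ 2.82688969e-04, -1.27360056e-03, -9.99999149e-01]]), 'contact_force': array([-0.04231052,  0.35996788,  0.02355753]), 'torque': array([-0.00940861, -0.00791069,  0.06673071]), 'finger_force': 0.0, 'opening': 85.28278294978243} 18.700000000000003
```

View pics/scene0.png

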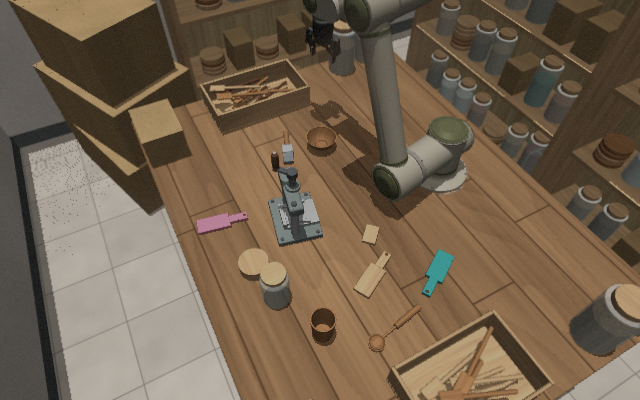

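View pics/top0.png

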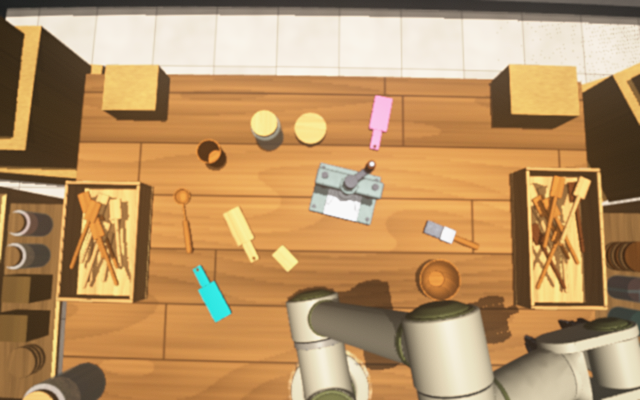

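The scene view shows the pale paddle board at (373,274), tag (371,234), turquoise look-alike (438,272), pink one (222,222) and press (295,215) with its crank handle (275,161). In the top view:
- **Candidates:** pale board (241,234), pink (380,122), turquoise (211,292) and tag (285,259, no handle). The pale one with a handle fits, its handle toward (254,258).
- **Press:** it is at (346,195), open front toward the robot, with the crank grip near (370,166).

```bash
cat > h.py <<'E'
from rig import manip, imaging
import cv2, numpy as np
def cam(n, st=None):
    m=imaging.camera_model(n); f=200/np.tan(np.radians(m["fovy"]/2))
    K=np.array([[f,0,m["cx"]],[0,f,m["cy"]],[0,0,1]])
    if n=="wrist":
        T=m["T_tool_cam"]; st=st or manip.observe()
        R=st["tool_rot"]@T[:3,:3]; c=st["tool_rot"]@T[:3,3]+st["position"]
    else: R,c=m["orientation"],m["xyz"]
    return K,np.array(m["distortion"]),R,c
def ray(C,uv):
    K,d,R,c=C
    p=cv2.undistortPoints(np.float64(uv).reshape(-1,1,2),K,d).reshape(-1,2)
    D=np.c_[p[:,0],-p[:,1],-np.ones(len(p))]@R.T
    return c,D/np.linalg.norm(D,axis=1)[:,None]
def plane(C,uv,z):
    c,D=ray(C,uv); return c+D*((z-c[2])/D[:,2])[:,None]
def proj(C,P):
    K,d,R,c=C; q=(np.atleast_2d(P)-c)@R; q=q*[1,-1,-1]
    return cv2.projectPoints(q,np.zeros(3),np.zeros(3),K,d)[0].reshape(-1,2)
def tri(C1,u1,C2,u2):
    c1,d1=ray(C1,u1);c2,d2=ray(C2,u2);out=[]
    for a,b in zip(d1,d2):
        s=np.linalg.lstsq(np.c_[a,-b],c2-c1,rcond=None)[0]
        p,q=c1+s[0]*a,c2+s[1]*b; out.append(np.r_[(p+q)/2,np.linalg.norm(p-q)])
    return np.array(out)
def pale(im,x0,x1,y0,y1):
    h=cv2.cvtColor(im,cv2.COLOR_RGB2HSV)
    m=((h[...,0]<32)&(h[...,0]>12)&(h[...,2]>170)&(h[...,1]<150)).astype(np.uint8)
    k=np.zeros_like(m);k[y0:y1,x0:x1]=1
    n,l,s,c=cv2.connectedComponentsWithStats(m*k)
    i=1+np.argmax(s[1:,4]); return (l==i).astype(np.uint8),s[i],c[i]
def shift(dw,st=None):  # world mm -> tool axes scaled
    st=st or manip.observe(); return np.round(st["tool_rot"].T@np.array(dw)/750,4)
E
cat > b.py <<'E'
from h import *
t=cv2.imread("pics/top0.png");s=cv2.imread("pics/scene0.png")
A=cv2.resize(t[140:280,215:395],None,fx=3.2,fy=3.2,interpolation=cv2.INTER_CUBIC)
cv2.imwrite("pics/c1.png",A)
B=cv2.resize(s[135:305,225:405],None,fx=3.2,fy=3.2,interpolation=cv2.INTER_CUBIC)
cv2.imwrite("pics/c2.png",B)
for n,im,b in(("top",t,(215,270,200,270)),("scene",s,(345,400,245,305))):
    m,st,c=pale(im[:,:,::-1],*b); C=cam(n)
    pts=np.argwhere(m)[:,::-1]
    P=plane(C,pts,14)[:,:2]; 
    mu=P.mean(0);w,v=np.linalg.eigh(np.cov(P.T));ax=v[:,1]
    q=(P-mu)@ax; r=(P-mu)@v[:,0]
    print(n,st,mu,"axis",ax,np.degrees(np.arctan2(ax[1],ax[0])),"len",np.ptp(q),"wid",np.ptp(r), "ends",mu+ax*q.min(),mu+ax*q.max())
    for lo in np.linspace(q.min(),q.max(),9)[:-1]:
        k=(q>=lo)&(q<lo+np.ptp(q)/8); print(round(np.ptp(r[k])),end=" ")
    print()
E
python3 b.py
```

```text
top [222 205  37  58 930] [457.13864782 271.47565816] axis [-0.88698952 -0.46178955] -152.49735538635295 len 173.67647579922823 wid 58.59505322578548 ends [525.13825099 306.87800034] [371.08903723 226.67601792]
58 55 59 57 57 50 31 29 
scene [354 251  37  45 626] [460.26866298 276.08184414] axis [-0.88402182 -0.46744564] -152.13138492155454 len 167.0727135412439 wid 51.3544215238541 ends [519.71865758 307.51731383] [372.02273403 229.41990172]
51 51 50 51 50 39 24 24
```

View pics/c1.png

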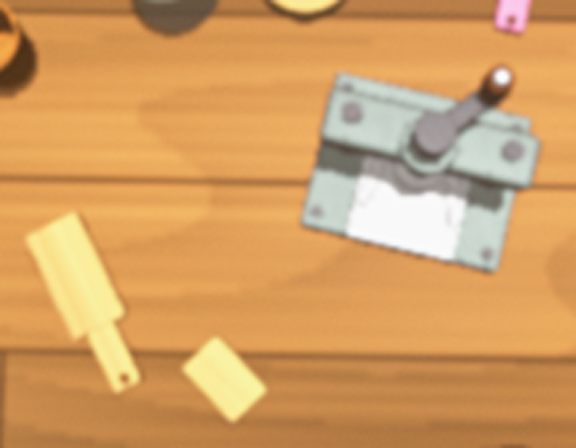

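View pics/c2.png

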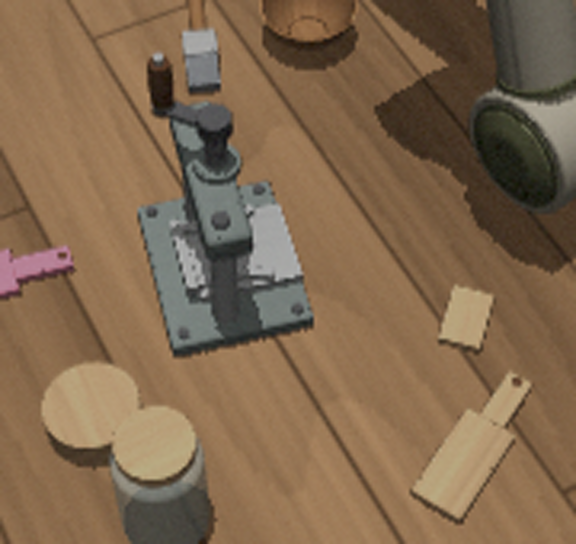

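The crops confirm the board: pale, with blade and holed handle (c1 handle end (124,378)), and a different shape from the tag. The press base corners are in c1 at (303,225) and (494,270), and in c2 at (312,322), (268,183), (174,352) and (138,208). The crank pin top is at c1 (501,77) and c2 (157,60).

```bash
cat > c.py <<'E'
from h import *
T,S=cam("top"),cam("scene")
t=lambda u:np.array(u)/3.2+[215,140]
s=lambda u:np.array(u)/3.2+[225,135]
print("crank top,hub, FL,FR, BL",tri(T,t([[501,77],[434,133],[303,222],[494,268]]),S,s([[157,60],[215,117],[312,322],[268,183]])).round(1))
print(plane(T,t([[303,222],[494,268]]),22).round(1)); print(plane(S,s([[312,320],[268,181],[174,350],[138,206]]),22).round(1))
print("board tri hole,tagcheck",tri(T,t([[124,378],[28,240],[75,213],[78,338],[122,314]]),S,s([[516,381],[460,518],[413,491],[514,436],[466,410]])).round(1))
E
python3 c.py
```

```text
crank top,hub, FL,FR, BL [[ 608.5  -82.6  297.8    2.9]
 [ 574.   -37.4  246.5    3.7]
 [ 524.8   68.1    5.1    6.3]
 [ 483.6 -111.5   15.6    6. ]]
[[ 525.8   65.9   22. ]
 [ 485.7 -112.5   22. ]]
[[ 526.6   77.5   22. ]
 [ 482.3 -107.5   22. ]
 [ 667.7   44.4   22. ]
 [ 624.5 -142.2   22. ]]
board tri hole,tagcheck [[377.3 230.9  11.6   2.9]
 [504.5 327.9   3.6   4.1]
 [530.5 283.9   5.9   4.7]
 [411.9 277.8   3.5   6.9]
 [437.4 234.6   8.    0.9]]
```

{"op": "apply_moves", "data": {"targets": [0.1018,-0.136,0,0,0,-1,1,0.1018,-0.136,0,0,0,-1,1,0.1018,-0.136,0,0,0,-1,1,0.1018,-0.136,0,0,0,-1,1,0.1018,-0.136,0,0,0,-1,1]}}

```text
t: 0.52
position: [249.3, -378.4, 231.6]
tool_rot: [[0.608, 0.794, 0.0], [0.794, -0.608, 0.0], [0.0, 0.0, -1.0]]
contact_force: [-0.0, -1.4, 0.9]
opening: 85.5
finger_force: 0.0
```

{"op": "apply_moves", "data": {"targets": [0.1545,-0.0707,0,0,0,-1,1,0.1545,-0.0707,0,0,0,-1,1,0.1545,-0.0707,0,0,0,-1,1,0.1545,-0.0707,0,0,0,-1,1,0.1545,-0.0707,0,0,0,-1,1]}}

```text
t: 0.93
position: [278.4, -255.6, 231.5]
tool_rot: [[0.157, 0.988, 0.0], [0.988, -0.157, -0.001], [-0.001, 0.0, -1.0]]
contact_force: [0.3, -0.7, 0.3]
opening: 85.5
finger_force: 0.0
```

Works as planned.

{"op": "apply_moves", "data": {"targets": [0.1694,0.0121,0,0,0,-1,1,0.1694,0.0121,0,0,0,-1,1,0.1694,0.0121,0,0,0,-1,1,0.1694,0.0121,0,0,0,-1,1,0.1694,0.0121,0,0,0,-1,1]}}

```text
t: 1.35
position: [308.1, -132.0, 231.5]
tool_rot: [[-0.334, 0.942, 0.0], [0.942, 0.334, -0.001], [-0.001, 0.0, -1.0]]
contact_force: [0.0, -0.5, -0.2]
opening: 85.6
finger_force: 0.0
```

{"op": "apply_moves", "data": {"targets": [0.1429,0.0918,0,0,0,-1,1,0.1429,0.0918,0,0,0,-1,1,0.1429,0.0918,0,0,0,-1,1,0.1429,0.0918,0,0,0,-1,1,0.1429,0.0918,0,0,0,-1,1]}}

```text
t: 1.77
position: [337.6, -8.1, 231.3]
tool_rot: [[-0.744, 0.668, 0.0], [0.668, 0.744, -0.0], [-0.0, -0.0, -1.0]]
contact_force: [0.4, 0.3, 0.1]
opening: 85.2
finger_force: 0.0
```

{"op": "apply_moves", "data": {"targets": [0.0813,0.1491,0,0,0,-1,1,0.0813,0.1491,0,0,0,-1,1,0.0813,0.1491,0,0,0,-1,1,0.0813,0.1491,0,0,0,-1,1,0.0813,0.1491,0,0,0,-1,1]}}

```text
t: 2.18
position: [367.2, 115.2, 231.0]
tool_rot: [[-0.973, 0.233, -0.0], [0.233, 0.973, -0.0], [0.0, -0.001, -1.0]]
contact_force: [-0.2, 0.2, -0.5]
opening: 85.3
finger_force: 0.0
```

{"op": "apply_moves", "data": {"targets": [0,0.1699,0,0,0,-1,1,0,0.1699,0,0,0,-1,1,0,0.1699,0,0,0,-1,1,0,0.1699,0,0,0,-1,1,0,0.1699,0,0,0,-1,1]}}

```text
t: 2.6
position: [396.8, 238.5, 230.7]
tool_rot: [[-0.966, -0.259, -0.001], [-0.259, 0.966, -0.001], [0.001, -0.001, -1.0]]
contact_force: [0.7, -0.3, -0.4]
opening: 85.2
finger_force: 0.0
```

{"op": "apply_moves", "data": {"targets": [0,0,0.06,0,0,-0.42,1,0,0,0.06,0,0,-0.42,1,0,0,0.06,0,0,-0.42,1,0,0,0.06,0,0,-0.42,1]}}

```text
t: 2.93
position: [396.1, 237.6, 186.7]
tool_rot: [[-0.894, -0.449, 0.0], [-0.449, 0.894, -0.0], [-0.0, -0.0, -1.0]]
contact_force: [0.3, -0.4, -0.2]
opening: 85.4
finger_force: 0.0
```

```bash
cat > d.py <<'E'
import sys
from h import *
st=manip.observe(); im=imaging.camera("wrist"); n=sys.argv[1]
cv2.imwrite(f"pics/{n}.png",im[:,:,::-1])
np.save(f"pics/{n}.npy",st,allow_pickle=True)
print(st["position"].round(1),st["tool_rot"].round(3).tolist(),st["contact_force"].round(2),st["joints"].round(2))
m,s,c=pale(im,0,640,0,400); C=cam("wrist",st); print(s,c)
ct=max(cv2.findContours(m,0,2)[0],key=cv2.contourArea)[:,0].astype(float)
for z in (14,):
    P=plane(C,np.argwhere(m)[:,::-1],z)[:,:2]; mu=P.mean(0); w,v=np.linalg.eigh(np.cov(P.T)); ax=v[:,1]; q=(P-mu)@ax; r=(P-mu)@v[:,0]
    print(z,"len",np.ptp(q),"wid",np.ptp(r),"yaw",np.degrees(np.arctan2(ax[1],ax[0])),"ends",mu+ax*q.min(),mu+ax*q.max())
    h=[(lo,round(np.ptp(r[k])),(r[k].max()+r[k].min())/2) for lo in np.linspace(q.min(),q.max(),9)[:-1] for k in [(q>=lo)&(q<lo+np.ptp(q)/8)]]
    for lo,wd,c in h: print(wd,(mu+ax*(lo+np.ptp(q)/16)+v[:,0]*c).round(1))
E
python3 d.py w1
```

```text
[396.1 237.6 186.7] [[-0.894, -0.449, 0.0], [-0.449, 0.894, -0.0], [-0.0, -0.0, -1.0]] [ 0.34 -0.41 -0.24] [ 0.28  0.27  1.61 -0.    1.27 -1.75]
[    0    32   476   342 61046] [221.03082921 206.25241621]
14 len 506.1178867327203 wid 217.15240609862173 yaw 82.54763881570392 ends [433.6762176  -59.51461915] [499.32062167 442.32811267]
93 [444.5 -29. ]
108 [451.9  33.8]
217 [445.   98.5]
200 [455.2 161. ]
130 [488.1 220.5]
157 [476.6 285.8]
157 [476.7 349.6]
151 [479.4 413. ]
```

View pics/w1.png

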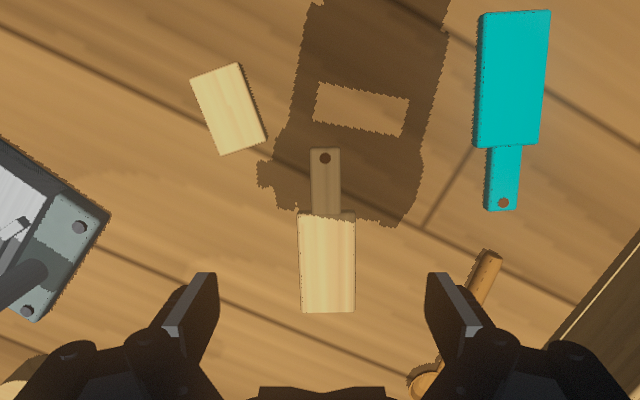

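Run:
```python
import cv2,numpy as np
h=cv2.cvtColor(cv2.imread("pics/w1.png"),cv2.COLOR_BGR2HSV)
for p in [(320,250),(330,180),(450,350),(100,300),(320,320),(200,200)]: print(p,h[p[1],p[0]])
```

```text
(320, 250) [ 23  94 212]
(330, 180) [ 18 129 144]
(450, 350) [ 13 136  45]
(100, 300) [ 17 134 188]
(320, 320) [ 17 133 186]
(200, 200) [ 17 139 180]
```

The wrist view shows the board with blade corners (298,213), (354,213), (356,312) and (301,312). Its handle runs up to (311..340,148), between the tag (228,108) and the turquoise look-alike (512,110).

Run:
```python
from h import *
st=np.load("pics/w1.npy",allow_pickle=True).item(); C=cam("wrist",st)
u=[(325.5,148),(326.5,208),(328.5,312),(298,214),(354,213),(301,312),(356,312),(311,180),(340,180),(325,158)]
P=plane(C,u,14); print(P.round(1))
d=P[2]-P[0]; print(np.degrees(np.arctan2(d[1],d[0])),np.linalg.norm(d), np.linalg.norm(P[3]-P[4]),np.linalg.norm(P[7]-P[8]))
a=d/np.linalg.norm(d); o=P[0]+116*a; g=o-90*a; print("origin",o,"grasp",g)
t=lambda u:np.array(u)/3.2+[215,140]
print("height",tri(C,[(325,158),(301,312),(356,312)],cam("top"),t([(124,378),(76,213),(27,240)])).round(1), tri(C,[(325,158)],cam("scene"),np.array([[516,381]])/3.2+[225,135]).round(1))
print("shift",shift(np.r_[g[:2],0]-np.r_[st["position"][:2],0],st))
```

```text
[[369.9 228.   14. ]
 [419.1 253.9  14. ]
 [518.8 306.7  14. ]
 [436.2 232.9  14. ]
 [412.  278.9  14. ]
 [531.4 281.5  14. ]
 [506.2 332.   14. ]
 [401.6 229.4  14. ]
 [389.9 252.7  14. ]
 [378.  231.6  14. ]]
27.880101362171988 168.4133291589649 51.99840231829393 26.11158592356605
origin [472.45244467 282.23437485  14.        ] grasp [392.89891682 240.14831771  14.        ]
height [[378.6 231.2   9.    1.7]
 [531.6 280.8  13.7   1.6]
 [504.1 327.   18.7   6. ]] [[377.5 232.1  14.    1.4]]
shift [ 0.0023  0.0049 -0.    ]
```

{"op": "apply_moves", "data": {"targets": [0.0023,0.0049,0.05,0,0,-0.04,0.6,0.0023,0.0049,0.1,0,0,-0.04,0.6,0.0023,0.0049,0.15,0,0,-0.04,0.6,0.0023,0.0049,0.2,0,0,-0.04,0.6,0.0023,0.0049,0.226,0,0,-0.04,0.6,0.0023,0.0049,0.24,0,0,-0.04,0.6,0.0023,0.0049,0.244,0,0,-0.04,0.6,0.0023,0.0049,0.244,0,0,-0.04,0.6], "force": 50}}

```text
t: 3.65
position: [392.5, 241.8, 3.6]
tool_rot: [[-0.88, -0.474, 0.001], [-0.474, 0.88, 0.0], [-0.001, -0.0, -1.0]]
contact_force: [0.2, 0.4, 0.1]
opening: 51.1
finger_force: 0.0
```

{"op": "apply_moves", "data": {"targets": [0,0,0,0,0,0,0,0,0,0,0,0,0,0,0,0,0,0,0,0,0,0,0,0,0,0,0,0,0,0,0,0,0,0,0,0,0,0,0,0,0,0], "force": 50}}

```text
t: 4.15
position: [392.7, 242.4, 4.9]
tool_rot: [[-0.879, -0.478, 0.004], [-0.478, 0.879, 0.001], [-0.003, -0.001, -1.0]]
contact_force: [-0.0, -1.7, 5.1]
opening: 26.5
finger_force: 49.3
```

{"op": "apply_moves", "data": {"targets": [0,0,-0.03,0,0,0,0,0,0,-0.08,0,0,0,0,0,0,-0.134,0,0,0.25,0,0,0,-0.134,0,0,0.5,0,0,0,-0.134,0,0,0.75,0,0,0,-0.134,0,0,1,0,0,0,-0.134,0,0,1,0]}}

```text
t: 4.73
position: [391.6, 242.3, 104.8]
tool_rot: [[-1.0, 0.006, 0.002], [0.006, 1.0, 0.0], [-0.002, 0.0, -1.0]]
contact_force: [-0.0, 0.5, -1.5]
opening: 26.4
finger_force: 49.3
```

{"op": "apply_moves", "data": {"targets": [-0.02,-0.04,-0.03,0,0,0.1,0,-0.05,-0.08,-0.07,0,0,0.2,0,-0.08,-0.12,-0.1,0,0,0.35,0,-0.092,-0.144,-0.13,0,0,0.438,0,-0.092,-0.144,-0.13,0,0,0.438,0,-0.092,-0.144,-0.13,0,0,0.438,0]}}

```text
t: 5.23
position: [461.2, 133.3, 202.5]
tool_rot: [[-0.976, 0.217, 0.003], [0.217, 0.976, 0.0], [-0.003, 0.001, -1.0]]
contact_force: [-0.0, 0.7, -2.0]
opening: 26.4
finger_force: 50.2
```

```bash
python3 d.py w2 | head -1
```

```text
[461.2 133.3 202.5] [[-0.976, 0.217, 0.003], [0.217, 0.976, 0.0], [-0.003, 0.001, -1.0]] [-0.    0.72 -1.98] [ 0.03  0.28  1.54  0.    1.32 -1.32]
```

View pics/w2.png

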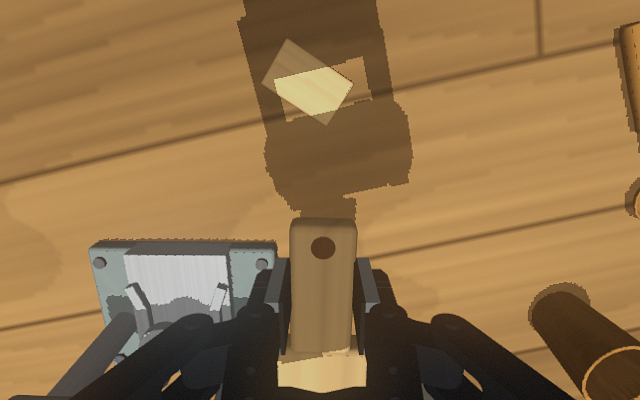

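The wrist view shows the press front edge from (89,240) to (277,240), the bed's front top edge from (124,253) to (228,253) and the guide mouths at (138,290) and (218,290). The board sits straight in the grip, handle hole at (323,247). I'll take a second view from the other side for the heights.

{"op": "apply_moves", "data": {"targets": [0.053,-0.04,0,0,0,0,0,0.053,-0.09,0,0,0,0,0,0.053,-0.14,0,0,0,0,0,0.053,-0.19,0,0,0,0,0,0.053,-0.24,0,0,0,0,0,0.053,-0.29,0,0,0,0,0,0.053,-0.34,0,0,0,0,0,0.053,-0.373,0,0,0,0,0,0.053,-0.373,0,0,0,0,0,0.053,-0.373,0,0,0,0,0]}}

```text
t: 6.12
position: [360.0, -129.6, 200.5]
tool_rot: [[-0.976, 0.218, -0.002], [0.218, 0.976, 0.002], [0.002, 0.001, -1.0]]
contact_force: [0.2, 0.6, -1.4]
opening: 26.1
finger_force: 50.2
```

```bash
python3 d.py w3 | head -1
python3 - <<'E'
import cv2
a=cv2.imread("pics/w2.png")[225:375,75:290]; b=cv2.imread("pics/w3.png")[200:400,340:640]
a=cv2.resize(a,None,fx=2.5,fy=2.5,interpolation=2); b=cv2.resize(b,None,fx=2.5,fy=2.5,interpolation=2)
cv2.imwrite("pics/w3b.png",b)
E
```

```text
[ 360.  -129.6  200.5] [[-0.976, 0.218, -0.002], [0.218, 0.976, 0.002], [0.002, 0.001, -1.0]] [ 0.23  0.56 -1.44] [-0.66  0.12  1.77  0.    1.26 -2.01]
```

View pics/w3b.png

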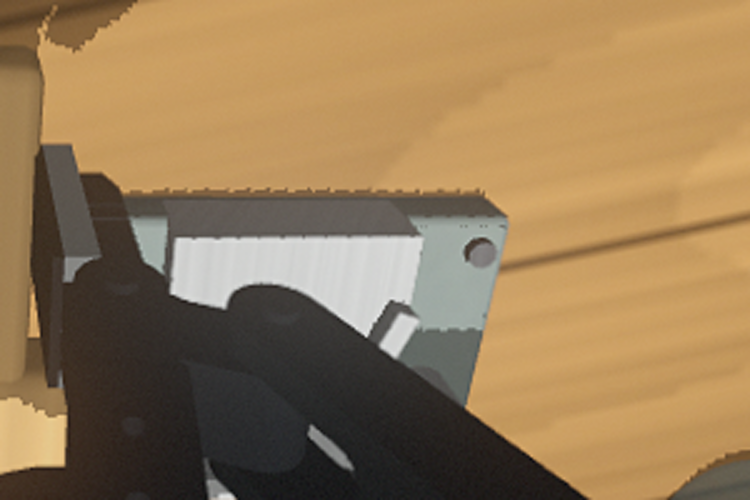

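The crop shows the bed's front top edge from (174,237) to (421,235), the base's front corner at (507,216) and a bolt at (481,251). In full-picture pixels those are (409.6,294.8), (508.4,294), (542.8,286.4) and (532.4,300.4).

```bash
cat > e.py <<'E'
from h import *
L=lambda n:np.load(f"pics/{n}.npy",allow_pickle=True).item()
g=lambda n:cv2.cvtColor(cv2.imread(f"pics/{n}.png"),cv2.COLOR_BGR2GRAY)
sub=lambda im,p:cv2.cornerSubPix(im,np.float32(p).reshape(-1,1,2),(4,4),(-1,-1),(3,50,.01)).reshape(-1,2)
p2=sub(g("w2"),[(124.5,254),(228,254),(276,248)]); p3=sub(g("w3"),[(409.6,294.8),(508.4,294),(542.8,286.4)])
print(p2,p3)
C2,C3=cam("wrist",L("w2")),cam("wrist",L("w3"))
P=tri(C2,p2,C3,p3); print(P.round(1))
for z in (30,33,36): 
  for C,p in((C2,p2),(C3,p3)):
    Q=plane(C,p[:2],z);d=Q[1]-Q[0]; print(z,Q.round(1).tolist(),"w",np.linalg.norm(d).round(1),"yaw",np.degrees(np.arctan2(-d[0],d[1])).round(2),"mid",Q.mean(0).round(1))
E
python3 e.py
```

```text
[[123.551575 254.19067 ]
 [226.34058  255.73209 ]
 [276.       248.      ]] [[408.04385 295.53955]
 [508.1201  293.95966]
 [542.67206 286.47617]]
[[ 4.934e+02 -7.100e+01  3.190e+01  1.600e+00]
 [ 5.154e+02  2.750e+01  3.220e+01  3.000e-01]
 [ 5.262e+02  7.190e+01  1.540e+01  1.800e+00]]
30 [[493.3, -71.8, 30.0], [516.5, 26.5, 30.0]] w 101.0 yaw -13.28 mid [504.9 -22.6  30. ]
30 [[495.6, -71.0, 30.0], [516.9, 28.5, 30.0]] w 101.7 yaw -12.1 mid [506.3 -21.2  30. ]
33 [[492.2, -69.7, 33.0], [515.2, 27.7, 33.0]] w 100.1 yaw -13.28 mid [503.7 -21.   33. ]
33 [[493.5, -71.4, 33.0], [514.7, 27.1, 33.0]] w 100.7 yaw -12.1 mid [504.1 -22.1  33. ]
36 [[491.2, -67.6, 36.0], [514.0, 28.9, 36.0]] w 99.1 yaw -13.28 mid [502.6 -19.3  36. ]
36 [[491.5, -71.8, 36.0], [512.4, 25.8, 36.0]] w 99.7 yaw -12.1 mid [502. -23.  36.]
```

{"op": "apply_moves", "data": {"targets": [0.019,0.045,0,0,0,0,0,0.019,0.09,0,0,0,0,0,0.019,0.135,0,0,0,0,0,0.019,0.182,0.04,0,0,0,0,0.019,0.182,0.08,0,0,0,0,0.019,0.182,0.13,0,0,0,0,0.019,0.182,0.17,0,0,0,0,0.019,0.182,0.2,0,0,0,0,0.019,0.182,0.2,0,0,0,0,0.019,0.182,0.2,0,0,0,0]}}

```text
t: 7.0
position: [375.8, 7.6, 51.1]
tool_rot: [[-0.977, 0.215, -0.003], [0.215, 0.977, 0.001], [0.003, 0.0, -1.0]]
contact_force: [-0.0, -1.0, -1.7]
opening: 26.6
finger_force: 50.2
```

```bash
cat > p.py <<'E'
from h import *
import sys
o=np.array([577.4,-38.]); a=np.radians(-12.6); R=np.array([[np.cos(a),-np.sin(a)],[np.sin(a),np.cos(a)]])
if __name__=="__main__":
    s=manip.observe(); print("t",s["t"],"press xy",((s["position"][:2]-o)@R).round(1),"z",s["position"][2].round(1),"yaw-off",(np.degrees(np.arctan2(s["tool_rot"][1,0],s["tool_rot"][0,0]))-167.4).round(2),"F press",(s["contact_force"][:2]@R).round(2),s["contact_force"][2].round(2),"M",s["torque"].round(2),s["opening"].round(1))
    if len(sys.argv)>1:
        from h import imaging
        cv2.imwrite(f"pics/{sys.argv[1]}.png",imaging.camera(sys.argv[2])[:,:,::-1])
E
python3 p.py w4 wrist
```

```text
Traceback (most recent call last):
  File "p.py", line 5, in <module>
    s=manip.observe(); print("t",s["t"],"press xy",((s["position"][:2]-o)@R).round(1),"z",s["position"][2].round(1),"yaw-off",(np.degrees(np.arctan2(s["tool_rot"][1,0],s["tool_rot"][0,0]))-167.4).round(2),"F press",(s["contact_force"][:2]@R).round(2),s["contact_force"][2].round(2),"M",s["torque"].round(2),s["opening"].round(1))
                                                                                                                                                                                                                                                                                                                   ^^^^^^^^^^^^^^^^^^
AttributeError: 'float' object has no attribute 'round'
```

{"op": "apply_moves", "data": {"targets": [0,0,0.007,0,0,0,0,0,0,0.014,0,0,0,0,0,0,0.014,0,0,0,0]}}

```text
t: 7.25
position: [376.8, 6.3, 41.0]
tool_rot: [[-0.976, 0.218, 0.001], [0.218, 0.976, -0.0], [-0.001, -0.0, -1.0]]
contact_force: [0.3, 0.0, -0.7]
opening: 26.6
finger_force: 50.2
```

{"op": "apply_moves", "data": {"targets": [0,0,0.002,0,0,0,0,0,0,0.003,0,0,0,0,0,0,0.003,0,0,0,0]}}

```text
t: 7.5
position: [376.8, 6.1, 38.8]
tool_rot: [[-0.976, 0.218, 0.001], [0.218, 0.976, -0.0], [-0.001, -0.0, -1.0]]
contact_force: [-0.9, 1.1, 1.3]
opening: 26.8
finger_force: 50.4
```

```bash
sed -i 's/s\["opening"\].round(1)/round(s["opening"],1)/' p.py; python3 p.py w4 wrist
```

```text
t 7.5 press xy [-205.4   -0.7] z 38.8 yaw-off 0.0 F press [-1.07  0.84] 1.31 M [ 0.05 -0.13  0.08] 26.8
```

View pics/w4.png

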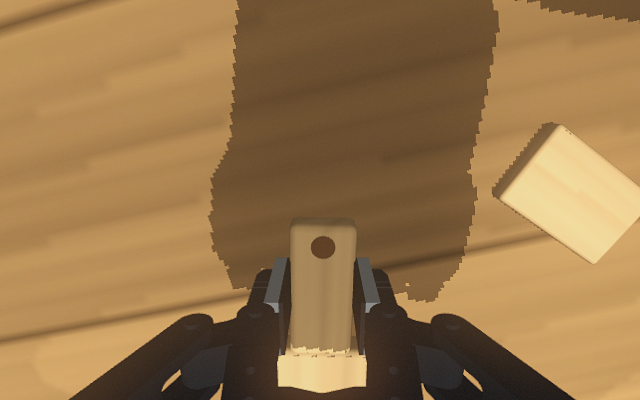

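Picture: board straight in the grip (hole at (323,247)). The Fz change from -1.7 to +1.3 means the blade touches the bed at TCP z of about 38.8. Now I slide it in.

{"op": "apply_moves", "data": {"targets": [-0.012,0.001,0,0,0,0,0,-0.024,0.001,0,0,0,0,0,-0.036,0.001,0,0,0,0,0,-0.048,0.001,0,0,0,0,0,-0.048,0.001,0,0,0,0,0]}}

```text
t: 7.97
position: [414.4, -1.7, 38.7]
tool_rot: [[-0.976, 0.218, 0.003], [0.218, 0.976, -0.001], [-0.003, -0.0, -1.0]]
contact_force: [1.0, -0.8, 1.5]
opening: 26.7
finger_force: 50.6
```

```bash
python3 p.py
```

```text
t 7.9667 press xy [-1.669e+02 -1.000e-01] z 38.7 yaw-off -0.01 F press [ 1.12 -0.57] 1.47 M [-0.21 -0.41  0.05] 26.7
```

{"op": "apply_moves", "data": {"targets": [-0.012,0,0,0,0,0,0,-0.024,0,0,0,0,0,0,-0.036,0,0,0,0,0,0,-0.048,0,0,0,0,0,0,-0.056,0,0,0,0,0,0,-0.06,0,0,0,0,0,0]}}

```text
t: 8.47
position: [456.7, -11.0, 38.8]
tool_rot: [[-0.976, 0.218, -0.0], [0.218, 0.976, -0.0], [0.0, -0.0, -1.0]]
contact_force: [-5.8, 1.2, 10.4]
opening: 26.1
finger_force: 51.4
```

{"op": "apply_moves", "data": {"targets": [-0.004,0,0,0,0,0,0,-0.008,0,0,0,0,0,0,-0.012,0,0,0,0,0,0]}}

```text
t: 8.72
position: [464.5, -12.7, 39.0]
tool_rot: [[-0.976, 0.218, -0.001], [0.218, 0.976, 0.0], [0.001, -0.0, -1.0]]
contact_force: [-8.2, 2.0, 13.1]
opening: 26.4
finger_force: 51.8
```

```bash
python3 p.py
```

```text
t 8.7167 press xy [-1.157e+02  1.000e-01] z 39.0 yaw-off 0.01 F press [-8.43  0.19] 13.07 M [ 0.02  0.88 -0.01] 26.4
```

{"op": "apply_moves", "data": {"targets": [0,0,-0.0016,0,0,0,0,-0.003,0,-0.0016,0,0,0,0,-0.003,0,-0.0016,0,0,0,0]}}

```text
t: 8.97
position: [467.7, -13.4, 39.9]
tool_rot: [[-0.976, 0.218, 0.001], [0.218, 0.976, -0.0], [-0.001, -0.0, -1.0]]
contact_force: [-0.5, 0.3, 4.1]
opening: 26.6
finger_force: 50.8
```

```bash
python3 p.py
```

```text
t 8.9667 press xy [-112.4    0. ] z 39.9 yaw-off 0.0 F press [-0.58  0.18] 4.08 M [-0.07  0.01 -0.02] 26.6
```

{"op": "apply_moves", "data": {"targets": [-0.002,0,0,0,0,0,0,-0.004,0,0,0,0,0,0,-0.004,0,0,0,0,0,0]}}

```text
t: 9.22
position: [469.1, -13.7, 39.8]
tool_rot: [[-0.976, 0.218, -0.002], [0.218, 0.976, 0.0], [0.002, -0.0, -1.0]]
contact_force: [-5.7, 0.9, 8.2]
opening: 26.7
finger_force: 51.3
```

{"op": "apply_moves", "data": {"targets": [-0.002,0,0,0,0,0,0,-0.003,0,0,0,0,0,0,-0.003,0,0,0,0,0,0]}}

```text
t: 9.47
position: [469.2, -13.7, 39.7]
tool_rot: [[-0.976, 0.218, -0.007], [0.218, 0.976, 0.001], [0.007, -0.0, -1.0]]
contact_force: [-14.7, 1.6, 15.9]
opening: 26.4
finger_force: 52.2
```

```bash
python3 p.py
```

```text
t 9.4667 press xy [-1.109e+02  1.000e-01] z 39.7 yaw-off 0.04 F press [-14.69  -1.67] 15.88 M [0.07 2.2  0.03] 26.4
```

Blocked at x of about -111, against the back stop. I relax the push, then release.

{"op": "apply_moves", "data": {"targets": [0.002,0,0,0,0,0,0,0.002,0,0,0,0,0,0.35,0.002,0,0,0,0,0,0.6,0.002,0,0,0,0,0,0.6,0.002,0,0,0,0,0,0.6]}}

```text
t: 9.88
position: [470.8, -14.1, 39.6]
tool_rot: [[-0.976, 0.218, 0.0], [0.218, 0.976, -0.0], [-0.0, 0.0, -1.0]]
contact_force: [-0.2, 0.4, 0.4]
opening: 51.2
finger_force: 0.0
```

```bash
python3 p.py
```

```text
t 9.8833 press xy [-1.093e+02  1.000e-01] z 39.6 yaw-off 0.0 F press [-0.32  0.38] 0.44 M [ 0.07 -0.01  0.  ] 51.2
```

{"op": "apply_moves", "data": {"targets": [0,0,-0.03,0,0,0,0.6,0,0,-0.08,0,0,0,0.7,0,0,-0.13,0,0,0,1,0,0,-0.18,0,0,0,1,0,0,-0.23,0,0,0,1,0,0,-0.28,0,0,0,1,0,0,-0.33,0,0,0,1,0,0,-0.37,0,0,0,1,0,0,-0.4,0,0,0,1,0,0,-0.4,0,0,0,1]}}

```text
t: 10.72
position: [471.6, -14.3, 344.2]
tool_rot: [[-0.976, 0.218, 0.008], [0.218, 0.976, -0.002], [-0.009, -0.001, -1.0]]
contact_force: [-0.0, -0.3, 1.2]
opening: 85.2
finger_force: 0.0
```

```bash
python3 d.py w5 | head -1
python3 - <<'E'
import cv2
b=cv2.imread("pics/w5.png")[130:400,180:460]
cv2.imwrite("pics/w5b.png",cv2.resize(b,None,fx=2.2,fy=2.2,interpolation=2))
E
```

```text
[471.6 -14.3 344.2] [[-0.976, 0.218, 0.008], [0.218, 0.976, -0.002], [-0.009, -0.001, -1.0]] [-0.04 -0.35  1.24] [-0.28  0.18  1.27  0.    1.69 -1.63]
```

View pics/w5b.png

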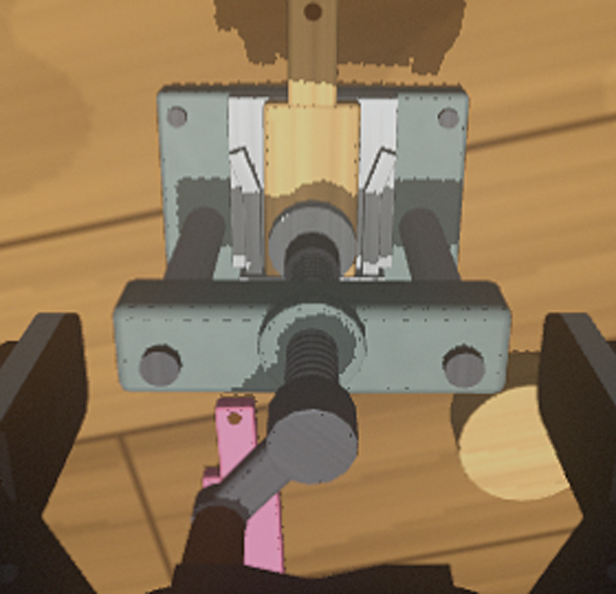

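The board lies straight between the guides with its shoulder at crop row 103, near the bed's front edge at row 97. The foot is above it, and the crank points back-right at crop (225,500). Next I check the board's depth numerically.

Run:
```python
from h import *; from p import o,R
st=np.load("pics/w5.npy",allow_pickle=True).item(); C=cam("wrist",st)
f=lambda u:np.array(u)/2.2+[180,130]
for z,u in((48,[(265,103),(358,103),(312,12)]),(34,[(229,97),(397,97)]),(22,[(160,92),(468,92)])):
    print(z,((plane(C,f(u),z)[:,:2]-o)@R).round(1).tolist())
P=np.r_[o+R@np.array([42.,-35.]),270]; print("hub",((plane(C,f([(312,447)]),246)[:,:2]-o)@R).round(1))
g=np.array([608.5,-82.6]); print("shift to crank",shift(np.r_[g,340]-st["position"],st))
```

```text
48 [[-76.6, -26.5], [-76.6, 26.4], [-128.1, 0.2]]
34 [[-76.6, -48.4], [-76.6, 50.0]]
22 [[-76.7, -91.0], [-76.7, 93.9]]
hub [[1.5 0.2]]
shift to crank [-0.198  -0.0491  0.0073]
```

{"op": "apply_moves", "data": {"targets": [-0.04,-0.01,0,0,0,0,1,-0.09,-0.02,0,0,0,0,1,-0.14,-0.035,0,0,0,0,1,-0.18,-0.045,0,0,0,0,1,-0.198,-0.049,0,0,0,0,1,-0.198,-0.049,0,0,0,0,1,-0.198,-0.049,0,0,0,0,1]}}

```text
t: 11.35
position: [607.3, -82.3, 337.7]
tool_rot: [[-0.976, 0.218, -0.003], [0.218, 0.976, 0.001], [0.003, 0.0, -1.0]]
contact_force: [0.1, 0.5, -0.4]
opening: 85.3
finger_force: 0.0
```

```bash
python3 d.py w6 | head -1
python3 - <<'E'
import cv2
b=cv2.imread("pics/w6.png")[0:400,160:500]
cv2.imwrite("pics/w6b.png",cv2.resize(b,None,fx=1.5,fy=1.5,interpolation=2))
E
```

```text
[607.3 -82.3 337.7] [[-0.976, 0.218, -0.003], [0.218, 0.976, 0.001], [0.003, 0.0, -1.0]] [ 0.11  0.48 -0.4 ] [-0.33  0.46  0.87  0.    1.81 -1.68]
```

View pics/w6b.png

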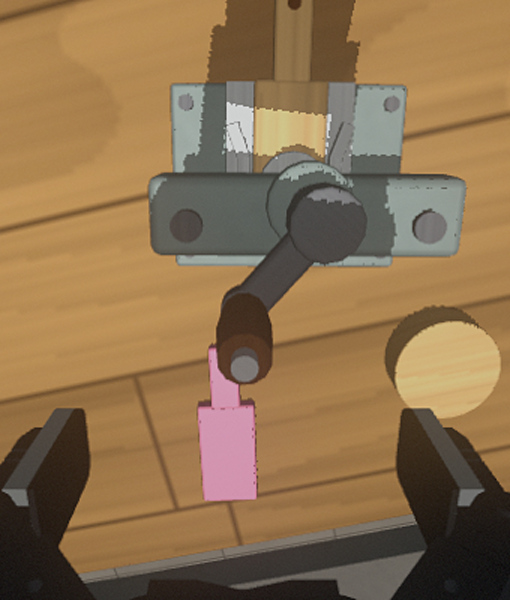

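The pin's steel tip is at crop (244,367), full-picture (322.7,244.7), centred between the fingers; the crank hub is at (326,222).

Run:
```python
from h import *; from p import o,R
st=np.load("pics/w6.npy",allow_pickle=True).item(); C=cam("wrist",st)
f=lambda u:np.array(u)/1.5+[160,0]
tip=f([(244,367)])
a=tri(C,tip,cam("top"),np.array([[501,77]])/3.2+[215,140]); b=tri(C,tip,cam("scene"),np.array([[157,60]])/3.2+[225,135])
print(a.round(1),b.round(1))
hs=tri(C,f([(326,222)]),cam("scene"),np.array([[215,117]])/3.2+[225,135]); print("hub",hs.round(1))
for z in (285,290,295,300): 
    q=plane(C,tip,z)[0]; w=(q[:2]-o)@R; print(z,q.round(1),w.round(1),np.hypot(*w).round(1),np.degrees(np.arctan2(w[1],w[0])).round(1))
```

```text
[[608.5 -82.4 303.1   0.8]] [[608.8 -81.3 299.6   2.9]]
hub [[573.5 -37.1 246.2   2.5]]
285 [616.5 -83.7 285. ] [ 48.2 -36.1] 60.2 -36.8
290 [614.3 -83.2 290. ] [ 45.9 -36.1] 58.4 -38.2
295 [612.1 -82.7 295. ] [ 43.6 -36.1] 56.6 -39.6
300 [609.8 -82.3 300. ] [ 41.3 -36.1] 54.9 -41.2
```

{"op": "apply_moves", "data": {"targets": [-0.002,0,0.03,0,0,0,0.8,-0.002,0,0.06,0,0,0,0.8,-0.002,0,0.085,0,0,0,0.8,-0.002,0,0.106,0,0,0,0.8,-0.002,0,0.106,0,0,0,0.8,-0.002,0,0.106,0,0,0,0.8], "force": 60}}

```text
t: 11.9
position: [608.0, -81.9, 260.7]
tool_rot: [[-0.976, 0.218, -0.001], [0.218, 0.976, 0.0], [0.001, 0.0, -1.0]]
contact_force: [0.1, -0.4, 0.7]
opening: 68.4
finger_force: 0.0
```

{"op": "apply_moves", "data": {"targets": [0,0,0,0,0,0,0.3,0,0,0,0,0,0,0,0,0,0,0,0,0,0,0,0,0,0,0,0,0,0,0,0,0,0,0,0,0,0,0,0,0,0,0,0,0,0,0,0,0,0], "force": 60}}

```text
t: 12.48
position: [609.0, -82.2, 261.4]
tool_rot: [[-0.976, 0.218, 0.002], [0.218, 0.976, 0.0], [-0.002, 0.0, -1.0]]
contact_force: [-0.7, 3.2, 5.7]
opening: 21.9
finger_force: 58.6
```

```bash
python3 p.py
cat > wind.py <<'E'
# print wind rows: python3 wind.py step_deg total_deg zfree
from p import *
s=manip.observe(); w=(s["position"][:2]-o)@R; r=np.hypot(*w); th=np.arctan2(w[1],w[0]); F=s["contact_force"][:2]@R
t=np.array([np.sin(th),-np.cos(th)]); n=np.array([np.cos(th),np.sin(th)])
print("t %.2f r %.1f th %.2f deg z %.1f  Ft(resist) %.2f Fr %.2f Fz %.2f open %.1f"%(s["t"],r,np.degrees(th),s["position"][2],-F@t,F@n,s["contact_force"][2],s["opening"]))
E
python3 wind.py
```

```text
t 12.4833 press xy [ 40.5 -36.3] z 261.4 yaw-off 0.03 F press [-1.43  2.97] 5.71 M [ 0.46  0.13 -0.03] 21.9
t 12.48 r 54.3 th -41.86 deg z 261.4  Ft(resist) 1.26 Fr -3.05 Fz 5.71 open 21.9
```

```bash
cat >> wind.py <<'E'
if len(sys.argv)>1:
    import json
    degs=[float(v) for v in sys.argv[1].split(",")]; zadd=float(sys.argv[2]) if len(sys.argv)>2 else 0
    th=float(np.radians(float(sys.argv[3]))) if len(sys.argv)>3 else th
    out=[]
    for d in degs:
        a=th-np.radians(d); v=55*np.array([np.cos(a)-np.cos(th),np.sin(a)-np.sin(th)])
        out+=[round(-v[0]/750,3),round(v[1]/750,3),round((20*d/360-zadd)/750,4),0,0,0,0]
    print(json.dumps(out))
E
python3 wind.py 10,30,50,70,90,110,130,150,170,180 1
```

```text
t 12.48 r 54.3 th -41.86 deg z 261.4  Ft(resist) 1.26 Fr -3.05 Fz 5.71 open 21.9
[0.009, -0.009, -0.0006, 0, 0, 0, 0, 0.032, -0.021, 0.0009, 0, 0, 0, 0, 0.057, -0.024, 0.0024, 0, 0, 0, 0, 0.082, -0.019, 0.0039, 0, 0, 0, 0, 0.104, -0.006, 0.0053, 0, 0, 0, 0, 0.119, 0.014, 0.0068, 0, 0, 0, 0, 0.127, 0.039, 0.0083, 0, 0, 0, 0, 0.126, 0.064, 0.0098, 0, 0, 0, 0, 0.117, 0.088, 0.0113, 0, 0, 0, 0, 0.109, 0.098, 0.012, 0, 0, 0, 0]
```

{"op": "apply_moves", "data": {"targets": [0.009,-0.009,-0.0006,0,0,0,0,0.032,-0.021,0.0009,0,0,0,0,0.057,-0.024,0.0024,0,0,0,0,0.082,-0.019,0.0039,0,0,0,0,0.104,-0.006,0.0053,0,0,0,0]}}

```text
t: 12.9
position: [532.4, -71.8, 256.5]
tool_rot: [[-0.975, 0.22, 0.005], [0.22, 0.975, -0.003], [-0.005, -0.002, -1.0]]
contact_force: [15.3, -0.1, -4.2]
opening: 21.8
finger_force: 59.7
```

```bash
python3 wind.py 15,30,45,60,75,90 0.5 -131.9
```

```text
t 12.90 r 56.2 th -130.48 deg z 256.5  Ft(resist) 9.26 Fr -12.16 Fz -4.19 open 21.8
[0.012, 0.015, 0.0004, 0, 0, 0, 0, 0.021, 0.032, 0.0016, 0, 0, 0, 0, 0.024, 0.051, 0.0027, 0, 0, 0, 0, 0.023, 0.07, 0.0038, 0, 0, 0, 0, 0.016, 0.088, 0.0049, 0, 0, 0, 0, 0.006, 0.104, 0.006, 0, 0, 0, 0]
```

{"op": "apply_moves", "data": {"targets": [0,0,0.001,0,0,0,0,0,0,0.001,0,0,0,0]}}

```text
t: 13.07
position: [530.9, -69.1, 256.2]
tool_rot: [[-0.976, 0.217, -0.001], [0.217, 0.976, 0.001], [0.001, 0.001, -1.0]]
contact_force: [-5.7, 6.0, 7.3]
opening: 21.5
finger_force: 61.5
```

```bash
sed -i 's/o=np.array(\[577.4,-38.\])/o=np.array([576.0,-38.2])/' p.py; python3 p.py; python3 wind.py 15,30,45,60,75,90 0 -131.9
```

```text
t 13.0667 press xy [-37.3 -40. ] z 256.2 yaw-off 0.04 F press [-6.83  4.59] 7.34 M [ 1.02  0.92 -0.02] 21.5
t 13.07 r 54.6 th -133.00 deg z 256.2  Ft(resist) -8.12 Fr 1.30 Fz 7.34 open 21.5
[0.012, 0.015, 0.0011, 0, 0, 0, 0, 0.021, 0.032, 0.0022, 0, 0, 0, 0, 0.024, 0.051, 0.0033, 0, 0, 0, 0, 0.023, 0.07, 0.0044, 0, 0, 0, 0, 0.016, 0.088, 0.0056, 0, 0, 0, 0, 0.006, 0.104, 0.0067, 0, 0, 0, 0]
```

{"op": "apply_moves", "data": {"targets": [0.012,0.015,0,0,0,0,0,0.021,0.032,0.0012,0,0,0,0,0.024,0.051,0.0023,0,0,0,0,0.023,0.07,0.0034,0,0,0,0,0.016,0.088,0.0046,0,0,0,0,0.006,0.104,0.0057,0,0,0,0,0.006,0.104,0.0057,0,0,0,0,0.006,0.104,0.0057,0,0,0,0]}}

```text
t: 13.73
position: [545.0, 7.4, 251.3]
tool_rot: [[-0.976, 0.217, 0.001], [0.217, 0.976, 0.0], [-0.001, 0.001, -1.0]]
contact_force: [2.0, 2.7, 1.2]
opening: 21.6
finger_force: 61.4
```

```bash
python3 wind.py 5,10,10,10 0 138.1
```

```text
t 13.73 r 55.1 th 136.80 deg z 251.3  Ft(resist) -3.12 Fr 1.10 Fz 1.20 open 21.6
[-0.004, 0.005, 0.0004, 0, 0, 0, 0, -0.009, 0.009, 0.0007, 0, 0, 0, 0, -0.009, 0.009, 0.0007, 0, 0, 0, 0, -0.009, 0.009, 0.0007, 0, 0, 0, 0]
```

```bash
cat > gen.py <<'E'
import numpy as np,sys,json
th,n,st=float(sys.argv[1]),int(sys.argv[2]),float(sys.argv[3])
z=float(sys.argv[4]) if len(sys.argv)>4 else 0
for i in range(n):
    out=[]
    for d in [st/4,st/2,st*.75,st,st,st,st]:
        a,b=np.radians(th-d),np.radians(th)
        out+=[round(-55*(np.cos(a)-np.cos(b))/750,4),round(55*(np.sin(a)-np.sin(b))/750,4),round((20*d/360)/750,4),0,0,0,0]
    print(th-st,json.dumps(out)); th-=st
E
cat > ft.py <<'E'
# args: x,y,fx,fy groups -> angle, tangential resist, radial
from p import *
v=np.array([float(a) for a in sys.argv[1].replace(";",",").split(",")]).reshape(-1,4)
for x,y,fx,fy in v:
    w=(np.array([x,y])-o)@R; F=np.array([fx,fy])@R; th=np.arctan2(w[1],w[0])
    print("th %.2f r %.1f Ft %.2f Fr %.2f"%(np.degrees(th),np.hypot(*w),-F@[np.sin(th),-np.cos(th)],F@[np.cos(th),np.sin(th)]))
E
python3 gen.py 138.1 4 12
```

```text
126.1 [-0.0026, 0.0028, 0.0002, 0, 0, 0, 0, -0.0054, 0.0054, 0.0004, 0, 0, 0, 0, -0.0083, 0.0079, 0.0007, 0, 0, 0, 0, -0.0114, 0.0103, 0.0009, 0, 0, 0, 0, -0.0114, 0.0103, 0.0009, 0, 0, 0, 0, -0.0114, 0.0103, 0.0009, 0, 0, 0, 0, -0.0114, 0.0103, 0.0009, 0, 0, 0, 0]
114.1 [-0.0032, 0.0022, 0.0002, 0, 0, 0, 0, -0.0064, 0.0042, 0.0004, 0, 0, 0, 0, -0.0098, 0.006, 0.0007, 0, 0, 0, 0, -0.0133, 0.0077, 0.0009, 0, 0, 0, 0, -0.0133, 0.0077, 0.0009, 0, 0, 0, 0, -0.0133, 0.0077, 0.0009, 0, 0, 0, 0, -0.0133, 0.0077, 0.0009, 0, 0, 0, 0]
102.1 [-0.0035, 0.0015, 0.0002, 0, 0, 0, 0, -0.0072, 0.0028, 0.0004, 0, 0, 0, 0, -0.0108, 0.0039, 0.0007, 0, 0, 0, 0, -0.0146, 0.0048, 0.0009, 0, 0, 0, 0, -0.0146, 0.0048, 0.0009, 0, 0, 0, 0, -0.0146, 0.0048, 0.0009, 0, 0, 0, 0, -0.0146, 0.0048, 0.0009, 0, 0, 0, 0]
90.1 [-0.0038, 0.0007, 0.0002, 0, 0, 0, 0, -0.0076, 0.0012, 0.0004, 0, 0, 0, 0, -0.0114, 0.0015, 0.0007, 0, 0, 0, 0, -0.0152, 0.0016, 0.0009, 0, 0, 0, 0, -0.0152, 0.0016, 0.0009, 0, 0, 0, 0, -0.0152, 0.0016, 0.0009, 0, 0, 0, 0, -0.0152, 0.0016, 0.0009, 0, 0, 0, 0]
```

{"op": "apply_moves", "data": {"targets": [-0.0026,0.0028,0.0002,0,0,0,0,-0.0054,0.0054,0.0004,0,0,0,0,-0.0083,0.0079,0.0007,0,0,0,0,-0.0114,0.0103,0.0009,0,0,0,0,-0.0114,0.0103,0.0009,0,0,0,0,-0.0114,0.0103,0.0009,0,0,0,0,-0.0114,0.0103,0.0009,0,0,0,0]}}

```text
t: 14.32
position: [553.5, 12.1, 250.7]
tool_rot: [[-0.976, 0.219, -0.002], [0.219, 0.976, -0.001], [0.002, -0.001, -1.0]]
contact_force: [-5.9, -1.8, 3.9]
opening: 21.2
finger_force: 61.4
```

{"op": "apply_moves", "data": {"targets": [-0.0032,0.0022,0.0002,0,0,0,0,-0.0064,0.0042,0.0004,0,0,0,0,-0.0098,0.006,0.0007,0,0,0,0,-0.0133,0.0077,0.0009,0,0,0,0,-0.0133,0.0077,0.0009,0,0,0,0,-0.0133,0.0077,0.0009,0,0,0,0,-0.0133,0.0077,0.0009,0,0,0,0]}}

```text
t: 14.9
position: [564.4, 15.7, 250.0]
tool_rot: [[-0.976, 0.219, -0.003], [0.219, 0.976, -0.0], [0.002, -0.001, -1.0]]
contact_force: [-5.3, -0.5, 3.7]
opening: 21.3
finger_force: 61.5
```

{"op": "apply_moves", "data": {"targets": [-0.0035,0.0015,0.0002,0,0,0,0,-0.0072,0.0028,0.0004,0,0,0,0,-0.0108,0.0039,0.0007,0,0,0,0,-0.0146,0.0048,0.0009,0,0,0,0,-0.0146,0.0048,0.0009,0,0,0,0,-0.0146,0.0048,0.0009,0,0,0,0,-0.0146,0.0048,0.0009,0,0,0,0]}}

```text
t: 15.48
position: [575.9, 17.0, 249.4]
tool_rot: [[-0.976, 0.219, -0.002], [0.219, 0.976, -0.0], [0.002, -0.001, -1.0]]
contact_force: [-6.1, -0.8, 5.1]
opening: 21.3
finger_force: 61.5
```

{"op": "apply_moves", "data": {"targets": [-0.0038,0.0007,0.0002,0,0,0,0,-0.0076,0.0012,0.0004,0,0,0,0,-0.0114,0.0015,0.0007,0,0,0,0,-0.0152,0.0016,0.0009,0,0,0,0,-0.0152,0.0016,0.0009,0,0,0,0,-0.0152,0.0016,0.0009,0,0,0,0,-0.0152,0.0016,0.0009,0,0,0,0]}}

```text
t: 16.07
position: [587.3, 15.9, 248.7]
tool_rot: [[-0.976, 0.218, -0.002], [0.218, 0.976, 0.0], [0.002, -0.0, -1.0]]
contact_force: [-4.6, 1.8, 5.0]
opening: 21.8
finger_force: 61.5
```

```bash
python3 wind.py; python3 gen.py 90.1 4 12
```

```text
t 16.07 r 55.3 th 90.77 deg z 248.7  Ft(resist) 4.85 Fr 0.82 Fz 4.96 open 21.8
78.1 [-0.0038, -0.0001, 0.0002, 0, 0, 0, 0, -0.0077, -0.0004, 0.0004, 0, 0, 0, 0, -0.0115, -0.0009, 0.0007, 0, 0, 0, 0, -0.0152, -0.0016, 0.0009, 0, 0, 0, 0, -0.0152, -0.0016, 0.0009, 0, 0, 0, 0, -0.0152, -0.0016, 0.0009, 0, 0, 0, 0, -0.0152, -0.0016, 0.0009, 0, 0, 0, 0]
66.1 [-0.0037, -0.0009, 0.0002, 0, 0, 0, 0, -0.0074, -0.002, 0.0004, 0, 0, 0, 0, -0.011, -0.0032, 0.0007, 0, 0, 0, 0, -0.0146, -0.0047, 0.0009, 0, 0, 0, 0, -0.0146, -0.0047, 0.0009, 0, 0, 0, 0, -0.0146, -0.0047, 0.0009, 0, 0, 0, 0, -0.0146, -0.0047, 0.0009, 0, 0, 0, 0]
54.099999999999994 [-0.0035, -0.0016, 0.0002, 0, 0, 0, 0, -0.0068, -0.0035, 0.0004, 0, 0, 0, 0, -0.0101, -0.0055, 0.0007, 0, 0, 0, 0, -0.0133, -0.0076, 0.0009, 0, 0, 0, 0, -0.0133, -0.0076, 0.0009, 0, 0, 0, 0, -0.0133, -0.0076, 0.0009, 0, 0, 0, 0, -0.0133, -0.0076, 0.0009, 0, 0, 0, 0]
42.099999999999994 [-0.003, -0.0023, 0.0002, 0, 0, 0, 0, -0.006, -0.0048, 0.0004, 0, 0, 0, 0, -0.0088, -0.0075, 0.0007, 0, 0, 0, 0, -0.0114, -0.0102, 0.0009, 0, 0, 0, 0, -0.0114, -0.0102, 0.0009, 0, 0, 0, 0, -0.0114, -0.0102, 0.0009, 0, 0, 0, 0, -0.0114, -0.0102, 0.0009, 0, 0, 0, 0]
```

{"op": "apply_moves", "data": {"targets": [-0.0038,-0.0001,0.0002,0,0,0,0,-0.0077,-0.0004,0.0004,0,0,0,0,-0.0115,-0.0009,0.0005,0,0,0,0,-0.0152,-0.0016,0.0007,0,0,0,0,-0.0152,-0.0016,0.0007,0,0,0,0,-0.0152,-0.0016,0.0007,0,0,0,0,-0.0152,-0.0016,0.0007,0,0,0,0]}}

```text
t: 16.65
position: [598.1, 12.5, 248.1]
tool_rot: [[-0.976, 0.218, -0.003], [0.218, 0.976, 0.001], [0.003, 0.0, -1.0]]
contact_force: [-5.1, 3.4, 3.1]
opening: 21.5
finger_force: 61.5
```

{"op": "apply_moves", "data": {"targets": [-0.0037,-0.0009,0.0002,0,0,0,0,-0.0074,-0.002,0.0004,0,0,0,0,-0.011,-0.0032,0.0005,0,0,0,0,-0.0146,-0.0047,0.0007,0,0,0,0,-0.0146,-0.0047,0.0007,0,0,0,0,-0.0146,-0.0047,0.0007,0,0,0,0,-0.0146,-0.0047,0.0007,0,0,0,0]}}

```text
t: 17.23
position: [608.1, 6.9, 247.4]
tool_rot: [[-0.976, 0.218, -0.003], [0.218, 0.976, 0.001], [0.003, 0.001, -1.0]]
contact_force: [-5.0, 3.2, 1.4]
opening: 21.7
finger_force: 61.5
```

{"op": "apply_moves", "data": {"targets": [-0.0035,-0.0016,0.0002,0,0,0,0,-0.0068,-0.0035,0.0004,0,0,0,0,-0.0101,-0.0055,0.0007,0,0,0,0,-0.0133,-0.0076,0.0009,0,0,0,0,-0.0133,-0.0076,0.0009,0,0,0,0,-0.0133,-0.0076,0.0009,0,0,0,0,-0.0133,-0.0076,0.0009,0,0,0,0]}}

```text
t: 17.82
position: [616.7, -0.7, 246.7]
tool_rot: [[-0.976, 0.218, -0.002], [0.218, 0.976, 0.002], [0.003, 0.001, -1.0]]
contact_force: [-4.5, 3.7, 1.6]
opening: 21.3
finger_force: 61.5
```

{"op": "apply_moves", "data": {"targets": [-0.003,-0.0023,0.0002,0,0,0,0,-0.006,-0.0048,0.0004,0,0,0,0,-0.0088,-0.0075,0.0007,0,0,0,0,-0.0114,-0.0102,0.0009,0,0,0,0,-0.0114,-0.0102,0.0009,0,0,0,0,-0.0114,-0.0102,0.0009,0,0,0,0,-0.0114,-0.0102,0.0009,0,0,0,0]}}

```text
t: 18.4
position: [623.5, -9.8, 246.1]
tool_rot: [[-0.976, 0.218, -0.002], [0.218, 0.976, 0.002], [0.002, 0.002, -1.0]]
contact_force: [-3.3, 5.5, 2.2]
opening: 21.6
finger_force: 61.5
```

```bash
python3 ft.py "553.5,12.1,-5.9,-1.8,564.4,15.7,-5.3,-.5,575.9,17,-6.1,-.8,587.3,15.9,-4.6,1.8"; python3 wind.py; python3 gen.py 42.1 4 12
```

```text
th 126.70 r 55.1 Ft 6.12 Fr 0.77
th 114.75 r 55.1 Ft 5.29 Fr 0.63
th 102.70 r 55.2 Ft 6.10 Fr -0.79
th 90.80 r 55.3 Ft 4.87 Fr 0.82
t 18.40 r 55.3 th 43.48 deg z 246.1  Ft(resist) 6.44 Fr -0.03 Fz 2.25 open 21.6
30.1 [-0.0025, -0.0029, 0.0002, 0, 0, 0, 0, -0.0048, -0.006, 0.0004, 0, 0, 0, 0, -0.007, -0.0091, 0.0007, 0, 0, 0, 0, -0.009, -0.0124, 0.0009, 0, 0, 0, 0, -0.009, -0.0124, 0.0009, 0, 0, 0, 0, -0.009, -0.0124, 0.0009, 0, 0, 0, 0, -0.009, -0.0124, 0.0009, 0, 0, 0, 0]
18.1 [-0.0018, -0.0034, 0.0002, 0, 0, 0, 0, -0.0035, -0.0068, 0.0004, 0, 0, 0, 0, -0.005, -0.0104, 0.0007, 0, 0, 0, 0, -0.0063, -0.014, 0.0009, 0, 0, 0, 0, -0.0063, -0.014, 0.0009, 0, 0, 0, 0, -0.0063, -0.014, 0.0009, 0, 0, 0, 0, -0.0063, -0.014, 0.0009, 0, 0, 0, 0]
6.100000000000001 [-0.0011, -0.0037, 0.0002, 0, 0, 0, 0, -0.002, -0.0074, 0.0004, 0, 0, 0, 0, -0.0027, -0.0112, 0.0007, 0, 0, 0, 0, -0.0032, -0.015, 0.0009, 0, 0, 0, 0, -0.0032, -0.015, 0.0009, 0, 0, 0, 0, -0.0032, -0.015, 0.0009, 0, 0, 0, 0, -0.0032, -0.015, 0.0009, 0, 0, 0, 0]
-5.899999999999999 [-0.0003, -0.0038, 0.0002, 0, 0, 0, 0, -0.0004, -0.0077, 0.0004, 0, 0, 0, 0, -0.0003, -0.0115, 0.0007, 0, 0, 0, 0, -0.0, -0.0153, 0.0009, 0, 0, 0, 0, -0.0, -0.0153, 0.0009, 0, 0, 0, 0, -0.0, -0.0153, 0.0009, 0, 0, 0, 0, -0.0, -0.0153, 0.0009, 0, 0, 0, 0]
```

{"op": "apply_moves", "data": {"targets": [-0.0025,-0.0029,0.0002,0,0,0,0,-0.0048,-0.006,0.0004,0,0,0,0,-0.007,-0.0091,0.0007,0,0,0,0,-0.009,-0.0124,0.0009,0,0,0,0,-0.009,-0.0124,0.0009,0,0,0,0,-0.009,-0.0124,0.0009,0,0,0,0,-0.009,-0.0124,0.0009,0,0,0,0]}}

```text
t: 18.98
position: [628.3, -20.2, 245.4]
tool_rot: [[-0.976, 0.217, -0.001], [0.217, 0.976, 0.002], [0.002, 0.002, -1.0]]
contact_force: [-3.0, 5.6, 2.7]
opening: 21.6
finger_force: 61.5
```

{"op": "apply_moves", "data": {"targets": [-0.0018,-0.0034,0.0002,0,0,0,0,-0.0035,-0.0068,0.0004,0,0,0,0,-0.005,-0.0104,0.0007,0,0,0,0,-0.0063,-0.014,0.0009,0,0,0,0,-0.0063,-0.014,0.0009,0,0,0,0,-0.0063,-0.014,0.0009,0,0,0,0,-0.0063,-0.014,0.0009,0,0,0,0]}}

```text
t: 19.57
position: [630.8, -31.4, 244.7]
tool_rot: [[-0.976, 0.217, -0.001], [0.217, 0.976, 0.003], [0.001, 0.002, -1.0]]
contact_force: [-1.3, 6.5, 1.9]
opening: 21.7
finger_force: 61.5
```

{"op": "apply_moves", "data": {"targets": [-0.0011,-0.0037,0.0002,0,0,0,0,-0.002,-0.0074,0.0004,0,0,0,0,-0.0027,-0.0112,0.0007,0,0,0,0,-0.0032,-0.015,0.0009,0,0,0,0,-0.0032,-0.015,0.0009,0,0,0,0,-0.0032,-0.015,0.0009,0,0,0,0,-0.0032,-0.015,0.0009,0,0,0,0]}}

```text
t: 20.15
position: [631.0, -42.8, 244.1]
tool_rot: [[-0.976, 0.217, 0.0], [0.217, 0.976, 0.002], [0.0, 0.002, -1.0]]
contact_force: [1.0, 7.6, 1.3]
opening: 21.8
finger_force: 61.4
```

{"op": "apply_moves", "data": {"targets": [-0.0003,-0.0038,0.0002,0,0,0,0,-0.0004,-0.0077,0.0004,0,0,0,0,-0.0003,-0.0115,0.0007,0,0,0,0,0,-0.0153,0.0009,0,0,0,0,0,-0.0153,0.0009,0,0,0,0,0,-0.0153,0.0009,0,0,0,0,0,-0.0153,0.0009,0,0,0,0]}}

```text
t: 20.73
position: [628.8, -54.1, 243.4]
tool_rot: [[-0.976, 0.217, 0.001], [0.217, 0.976, 0.002], [-0.0, 0.003, -1.0]]
contact_force: [2.3, 5.9, 1.7]
opening: 21.2
finger_force: 61.4
```

```bash
python3 ft.py "598.1,12.5,-5.1,3.4,608.1,6.9,-5,3.2,616.7,-.7,-4.5,3.7,623.5,-9.8,-3.3,5.5"; python3 wind.py; python3 gen.py -5.9 4 12
```

```text
th 79.05 r 55.3 Ft 6.03 Fr 1.08
th 67.16 r 55.4 Ft 5.93 Fr -0.29
th 55.26 r 55.3 Ft 5.77 Fr -0.80
th 43.47 r 55.3 Ft 6.41 Fr -0.01
t 20.73 r 55.1 th -4.16 deg z 243.4  Ft(resist) 6.33 Fr 0.52 Fz 1.66 open 21.2
-17.9 [0.0005, -0.0038, 0.0002, 0, 0, 0, 0, 0.0012, -0.0076, 0.0004, 0, 0, 0, 0, 0.0021, -0.0113, 0.0007, 0, 0, 0, 0, 0.0032, -0.015, 0.0009, 0, 0, 0, 0, 0.0032, -0.015, 0.0009, 0, 0, 0, 0, 0.0032, -0.015, 0.0009, 0, 0, 0, 0, 0.0032, -0.015, 0.0009, 0, 0, 0, 0]
-29.9 [0.0013, -0.0036, 0.0002, 0, 0, 0, 0, 0.0027, -0.0072, 0.0004, 0, 0, 0, 0, 0.0044, -0.0106, 0.0007, 0, 0, 0, 0, 0.0062, -0.014, 0.0009, 0, 0, 0, 0, 0.0062, -0.014, 0.0009, 0, 0, 0, 0, 0.0062, -0.014, 0.0009, 0, 0, 0, 0, 0.0062, -0.014, 0.0009, 0, 0, 0, 0]
-41.9 [0.002, -0.0033, 0.0002, 0, 0, 0, 0, 0.0042, -0.0064, 0.0004, 0, 0, 0, 0, 0.0065, -0.0095, 0.0007, 0, 0, 0, 0, 0.009, -0.0124, 0.0009, 0, 0, 0, 0, 0.009, -0.0124, 0.0009, 0, 0, 0, 0, 0.009, -0.0124, 0.0009, 0, 0, 0, 0, 0.009, -0.0124, 0.0009, 0, 0, 0, 0]
-53.9 [0.0026, -0.0028, 0.0002, 0, 0, 0, 0, 0.0054, -0.0054, 0.0004, 0, 0, 0, 0, 0.0083, -0.0079, 0.0007, 0, 0, 0, 0, 0.0114, -0.0103, 0.0009, 0, 0, 0, 0, 0.0114, -0.0103, 0.0009, 0, 0, 0, 0, 0.0114, -0.0103, 0.0009, 0, 0, 0, 0, 0.0114, -0.0103, 0.0009, 0, 0, 0, 0]
```

{"op": "apply_moves", "data": {"targets": [0.0005,-0.0038,0.0002,0,0,0,0,0.0012,-0.0076,0.0004,0,0,0,0,0.0021,-0.0113,0.0007,0,0,0,0,0.0032,-0.015,0.0009,0,0,0,0,0.0032,-0.015,0.0009,0,0,0,0,0.0032,-0.015,0.0009,0,0,0,0,0.0032,-0.015,0.0009,0,0,0,0]}}

```text
t: 21.32
position: [624.3, -64.8, 242.8]
tool_rot: [[-0.976, 0.217, 0.002], [0.217, 0.976, 0.002], [-0.001, 0.002, -1.0]]
contact_force: [2.7, 5.6, 0.3]
opening: 21.3
finger_force: 61.3
```

{"op": "apply_moves", "data": {"targets": [0.0013,-0.0036,0.0002,0,0,0,0,0.0027,-0.0072,0.0004,0,0,0,0,0.0044,-0.0106,0.0007,0,0,0,0,0.0062,-0.014,0.0009,0,0,0,0,0.0062,-0.014,0.0009,0,0,0,0,0.0062,-0.014,0.0009,0,0,0,0,0.0062,-0.014,0.0009,0,0,0,0]}}

```text
t: 21.9
position: [617.6, -74.2, 242.1]
tool_rot: [[-0.976, 0.218, 0.002], [0.218, 0.976, 0.002], [-0.002, 0.002, -1.0]]
contact_force: [4.6, 5.1, 0.9]
opening: 21.6
finger_force: 61.3
```

{"op": "apply_moves", "data": {"targets": [0.002,-0.0033,0.0002,0,0,0,0,0.0042,-0.0064,0.0004,0,0,0,0,0.0065,-0.0095,0.0007,0,0,0,0,0.009,-0.0124,0.0009,0,0,0,0,0.009,-0.0124,0.0009,0,0,0,0,0.009,-0.0124,0.0009,0,0,0,0,0.009,-0.0124,0.0009,0,0,0,0]}}

```text
t: 22.48
position: [609.2, -82.0, 241.4]
tool_rot: [[-0.976, 0.218, 0.003], [0.218, 0.976, 0.001], [-0.002, 0.002, -1.0]]
contact_force: [6.0, 3.6, 0.4]
opening: 21.9
finger_force: 61.2
```

{"op": "apply_moves", "data": {"targets": [0.0026,-0.0028,0.0002,0,0,0,0,0.0054,-0.0054,0.0004,0,0,0,0,0.0083,-0.0079,0.0007,0,0,0,0,0.0114,-0.0103,0.0009,0,0,0,0,0.0114,-0.0103,0.0009,0,0,0,0,0.0114,-0.0103,0.0009,0,0,0,0,0.0114,-0.0103,0.0009,0,0,0,0]}}

```text
t: 23.07
position: [599.2, -87.9, 240.8]
tool_rot: [[-0.976, 0.218, 0.003], [0.218, 0.976, 0.001], [-0.003, 0.002, -1.0]]
contact_force: [6.5, 3.0, 0.5]
opening: 21.6
finger_force: 61.1
```

```bash
python3 ft.py "628.3,-20.2,-3,5.6,630.8,-31.4,-1.3,6.5,631,-42.8,1,7.6,628.8,-54.1,2.3,5.9"; python3 wind.py; python3 gen.py -53.9 4 12
```

```text
th 31.59 r 55.3 Ft 6.27 Fr -1.01
th 19.67 r 55.2 Ft 6.61 Fr -0.49
th 7.82 r 55.2 Ft 7.66 Fr 0.36
th -4.16 r 55.1 Ft 6.31 Fr 0.50
t 23.07 r 54.8 th -52.35 deg z 240.8  Ft(resist) 7.16 Fr 0.04 Fz 0.47 open 21.6
-65.9 [0.0032, -0.0022, 0.0002, 0, 0, 0, 0, 0.0064, -0.0042, 0.0004, 0, 0, 0, 0, 0.0098, -0.006, 0.0007, 0, 0, 0, 0, 0.0133, -0.0077, 0.0009, 0, 0, 0, 0, 0.0133, -0.0077, 0.0009, 0, 0, 0, 0, 0.0133, -0.0077, 0.0009, 0, 0, 0, 0, 0.0133, -0.0077, 0.0009, 0, 0, 0, 0]
-77.9 [0.0035, -0.0015, 0.0002, 0, 0, 0, 0, 0.0072, -0.0028, 0.0004, 0, 0, 0, 0, 0.0108, -0.0039, 0.0007, 0, 0, 0, 0, 0.0146, -0.0048, 0.0009, 0, 0, 0, 0, 0.0146, -0.0048, 0.0009, 0, 0, 0, 0, 0.0146, -0.0048, 0.0009, 0, 0, 0, 0, 0.0146, -0.0048, 0.0009, 0, 0, 0, 0]
-89.9 [0.0038, -0.0007, 0.0002, 0, 0, 0, 0, 0.0076, -0.0012, 0.0004, 0, 0, 0, 0, 0.0114, -0.0015, 0.0007, 0, 0, 0, 0, 0.0152, -0.0016, 0.0009, 0, 0, 0, 0, 0.0152, -0.0016, 0.0009, 0, 0, 0, 0, 0.0152, -0.0016, 0.0009, 0, 0, 0, 0, 0.0152, -0.0016, 0.0009, 0, 0, 0, 0]
-101.9 [0.0038, 0.0001, 0.0002, 0, 0, 0, 0, 0.0077, 0.0004, 0.0004, 0, 0, 0, 0, 0.0115, 0.0009, 0.0007, 0, 0, 0, 0, 0.0152, 0.0016, 0.0009, 0, 0, 0, 0, 0.0152, 0.0016, 0.0009, 0, 0, 0, 0, 0.0152, 0.0016, 0.0009, 0, 0, 0, 0, 0.0152, 0.0016, 0.0009, 0, 0, 0, 0]
```

{"op": "apply_moves", "data": {"targets": [0.0032,-0.0022,0.0002,0,0,0,0,0.0064,-0.0042,0.0004,0,0,0,0,0.0098,-0.006,0.0007,0,0,0,0,0.0133,-0.0077,0.0009,0,0,0,0,0.0133,-0.0077,0.0009,0,0,0,0,0.0133,-0.0077,0.0009,0,0,0,0,0.0133,-0.0077,0.0009,0,0,0,0]}}

```text
t: 23.65
position: [588.3, -91.6, 240.1]
tool_rot: [[-0.976, 0.218, 0.003], [0.218, 0.976, 0.0], [-0.003, 0.001, -1.0]]
contact_force: [6.3, 2.1, -0.5]
opening: 21.4
finger_force: 61.1
```

{"op": "apply_moves", "data": {"targets": [0.0035,-0.0015,0.0002,0,0,0,0,0.0072,-0.0028,0.0004,0,0,0,0,0.0108,-0.0039,0.0007,0,0,0,0,0.0146,-0.0048,0.0009,0,0,0,0,0.0146,-0.0048,0.0009,0,0,0,0,0.0146,-0.0048,0.0009,0,0,0,0,0.0146,-0.0048,0.0009,0,0,0,0]}}

```text
t: 24.23
position: [576.9, -93.0, 239.4]
tool_rot: [[-0.976, 0.218, 0.003], [0.218, 0.976, 0.0], [-0.003, 0.001, -1.0]]
contact_force: [6.5, 0.6, -0.4]
opening: 21.6
finger_force: 61.1
```

{"op": "apply_moves", "data": {"targets": [0.0038,-0.0007,0.0002,0,0,0,0,0.0076,-0.0012,0.0004,0,0,0,0,0.0114,-0.0015,0.0007,0,0,0,0,0.0152,-0.0016,0.0009,0,0,0,0,0.0152,-0.0016,0.0009,0,0,0,0,0.0152,-0.0016,0.0009,0,0,0,0,0.0152,-0.0016,0.0009,0,0,0,0]}}

```text
t: 24.82
position: [565.5, -91.9, 238.8]
tool_rot: [[-0.976, 0.219, 0.003], [0.219, 0.976, -0.001], [-0.003, 0.0, -1.0]]
contact_force: [6.2, -0.3, -0.9]
opening: 21.7
finger_force: 61.1
```

```bash
python3 ft.py "624.3,-64.8,2.7,5.6,617.6,-74.2,4.6,5.1,609.2,-82,6,3.6,599.2,-87.9,6.5,3.0"; python3 wind.py
```

```text
th -16.24 r 55.1 Ft 6.21 Fr -0.34
th -28.27 r 55.0 Ft 6.87 Fr 0.14
th -40.24 r 55.0 Ft 6.96 Fr 0.76
th -52.38 r 54.8 Ft 7.16 Fr 0.03
t 24.82 r 54.8 th -88.43 deg z 238.8  Ft(resist) 6.12 Fr -0.91 Fz -0.92 open 21.7
```

Baseline steady at about 6.5 N, so no bite yet. I continue.

{"op": "apply_moves", "data": {"targets": [0.0038,0.0001,0.0002,0,0,0,0,0.0077,0.0004,0.0004,0,0,0,0,0.0115,0.0009,0.0007,0,0,0,0,0.0152,0.0016,0.0009,0,0,0,0,0.0152,0.0016,0.0009,0,0,0,0,0.0152,0.0016,0.0009,0,0,0,0,0.0152,0.0016,0.0009,0,0,0,0]}}

```text
t: 25.4
position: [554.6, -88.6, 238.1]
tool_rot: [[-0.976, 0.219, 0.003], [0.219, 0.976, -0.001], [-0.003, -0.0, -1.0]]
contact_force: [5.8, -1.9, -1.3]
opening: 21.5
finger_force: 61.0
```

```bash
python3 ft.py "588.3,-91.6,6.3,2.1,576.9,-93,6.5,.6"; python3 wind.py; python3 gen.py -101.9 6 12
```

```text
th -64.43 r 54.8 Ft 6.61 Fr -0.63
th -76.46 r 54.8 Ft 6.51 Fr -0.49
t 25.40 r 54.7 th -100.39 deg z 238.1  Ft(resist) 6.10 Fr -0.54 Fz -1.30 open 21.5
-113.9 [0.0037, 0.0009, 0.0002, 0, 0, 0, 0, 0.0074, 0.002, 0.0004, 0, 0, 0, 0, 0.011, 0.0032, 0.0007, 0, 0, 0, 0, 0.0146, 0.0047, 0.0009, 0, 0, 0, 0, 0.0146, 0.0047, 0.0009, 0, 0, 0, 0, 0.0146, 0.0047, 0.0009, 0, 0, 0, 0, 0.0146, 0.0047, 0.0009, 0, 0, 0, 0]
-125.9 [0.0035, 0.0016, 0.0002, 0, 0, 0, 0, 0.0068, 0.0035, 0.0004, 0, 0, 0, 0, 0.0101, 0.0055, 0.0007, 0, 0, 0, 0, 0.0133, 0.0076, 0.0009, 0, 0, 0, 0, 0.0133, 0.0076, 0.0009, 0, 0, 0, 0, 0.0133, 0.0076, 0.0009, 0, 0, 0, 0, 0.0133, 0.0076, 0.0009, 0, 0, 0, 0]
-137.9 [0.003, 0.0023, 0.0002, 0, 0, 0, 0, 0.006, 0.0048, 0.0004, 0, 0, 0, 0, 0.0088, 0.0075, 0.0007, 0, 0, 0, 0, 0.0114, 0.0102, 0.0009, 0, 0, 0, 0, 0.0114, 0.0102, 0.0009, 0, 0, 0, 0, 0.0114, 0.0102, 0.0009, 0, 0, 0, 0, 0.0114, 0.0102, 0.0009, 0, 0, 0, 0]
-149.9 [0.0025, 0.0029, 0.0002, 0, 0, 0, 0, 0.0048, 0.006, 0.0004, 0, 0, 0, 0, 0.007, 0.0091, 0.0007, 0, 0, 0, 0, 0.009, 0.0124, 0.0009, 0, 0, 0, 0, 0.009, 0.0124, 0.0009, 0, 0, 0, 0, 0.009, 0.0124, 0.0009, 0, 0, 0, 0, 0.009, 0.0124, 0.0009, 0, 0, 0, 0]
-161.9 [0.0018, 0.0034, 0.0002, 0, 0, 0, 0, 0.0035, 0.0068, 0.0004, 0, 0, 0, 0, 0.005, 0.0104, 0.0007, 0, 0, 0, 0, 0.0063, 0.014, 0.0009, 0, 0, 0, 0, 0.0063, 0.014, 0.0009, 0, 0, 0, 0, 0.0063, 0.014, 0.0009, 0, 0, 0, 0, 0.0063, 0.014, 0.0009, 0, 0, 0, 0]
-173.9 [0.0011, 0.0037, 0.0002, 0, 0, 0, 0, 0.002, 0.0074, 0.0004, 0, 0, 0, 0, 0.0027, 0.0112, 0.0007, 0, 0, 0, 0, 0.0032, 0.015, 0.0009, 0, 0, 0, 0, 0.0032, 0.015, 0.0009, 0, 0, 0, 0, 0.0032, 0.015, 0.0009, 0, 0, 0, 0, 0.0032, 0.015, 0.0009, 0, 0, 0, 0]
```

{"op": "apply_moves", "data": {"targets": [0.0037,0.0009,0.0002,0,0,0,0,0.0074,0.002,0.0004,0,0,0,0,0.011,0.0032,0.0007,0,0,0,0,0.0146,0.0047,0.0009,0,0,0,0,0.0146,0.0047,0.0009,0,0,0,0,0.0146,0.0047,0.0009,0,0,0,0,0.0146,0.0047,0.0009,0,0,0,0]}}

```text
t: 25.98
position: [545.2, -83.4, 237.5]
tool_rot: [[-0.976, 0.219, 0.005], [0.219, 0.976, -0.002], [-0.005, -0.001, -1.0]]
contact_force: [8.8, -5.2, -2.7]
opening: 21.6
finger_force: 60.9
```

{"op": "apply_moves", "data": {"targets": [0.0035,0.0016,0.0002,0,0,0,0,0.0068,0.0035,0.0004,0,0,0,0,0.0101,0.0055,0.0007,0,0,0,0,0.0133,0.0076,0.0009,0,0,0,0,0.0133,0.0076,0.0009,0,0,0,0,0.0133,0.0076,0.0009,0,0,0,0,0.0133,0.0076,0.0009,0,0,0,0]}}

```text
t: 26.57
position: [536.6, -76.1, 236.9]
tool_rot: [[-0.976, 0.219, 0.004], [0.219, 0.976, -0.003], [-0.005, -0.002, -1.0]]
contact_force: [7.2, -7.1, -2.3]
opening: 21.6
finger_force: 60.9
```

{"op": "apply_moves", "data": {"targets": [0.003,0.0023,0.0002,0,0,0,0,0.006,0.0048,0.0004,0,0,0,0,0.0088,0.0075,0.0007,0,0,0,0,0.0114,0.0102,0.0009,0,0,0,0,0.0114,0.0102,0.0009,0,0,0,0,0.0114,0.0102,0.0009,0,0,0,0,0.0114,0.0102,0.0009,0,0,0,0]}}

```text
t: 27.15
position: [529.7, -67.2, 236.3]
tool_rot: [[-0.976, 0.22, 0.003], [0.22, 0.976, -0.004], [-0.004, -0.003, -1.0]]
contact_force: [6.1, -8.9, -1.8]
opening: 21.7
finger_force: 60.9
```

```bash
python3 wind.py
```

```text
t 27.15 r 54.7 th -135.35 deg z 236.3  Ft(resist) 10.76 Fr -0.46 Fz -1.76 open 21.7
```

```bash
python3 ft.py "554.6,-88.6,5.8,-1.9,545.2,-83.4,8.8,-5.2,536.6,-76.1,7.2,-7.1,529.7,-67.2,6.1,-8.9"
```

```text
th -100.41 r 54.8 Ft 6.08 Fr -0.52
th -111.67 r 54.7 Ft 10.20 Fr -0.66
th -123.51 r 54.7 Ft 10.11 Fr -0.27
th -135.34 r 54.6 Ft 10.78 Fr -0.45
```

Bite found: Ft jumped from 6.1 to 10.2 N just after th -100.4°, then rose slowly. A quarter turn past the bite (about -106 ± 5) gives th ≈ -197.

{"op": "apply_moves", "data": {"targets": [0.0025,0.0029,0.0002,0,0,0,0,0.0048,0.006,0.0004,0,0,0,0,0.007,0.0091,0.0007,0,0,0,0,0.009,0.0124,0.0009,0,0,0,0,0.009,0.0124,0.0009,0,0,0,0,0.009,0.0124,0.0009,0,0,0,0,0.009,0.0124,0.0009,0,0,0,0]}}

```text
t: 27.73
position: [524.6, -56.9, 235.6]
tool_rot: [[-0.976, 0.22, 0.002], [0.22, 0.976, -0.005], [-0.003, -0.004, -1.0]]
contact_force: [2.5, -10.3, -0.8]
opening: 22.1
finger_force: 61.0
```

{"op": "apply_moves", "data": {"targets": [0.0018,0.0034,0.0002,0,0,0,0,0.0035,0.0068,0.0004,0,0,0,0,0.005,0.0104,0.0007,0,0,0,0,0.0063,0.014,0.0009,0,0,0,0,0.0063,0.014,0.0009,0,0,0,0,0.0063,0.014,0.0009,0,0,0,0,0.0063,0.014,0.0009,0,0,0,0]}}

```text
t: 28.32
position: [521.8, -45.8, 234.9]
tool_rot: [[-0.975, 0.22, 0.001], [0.22, 0.975, -0.005], [-0.002, -0.005, -1.0]]
contact_force: [1.0, -12.6, 0.3]
opening: 21.7
finger_force: 61.0
```

{"op": "apply_moves", "data": {"targets": [0.0011,0.0037,0.0002,0,0,0,0,0.002,0.0074,0.0004,0,0,0,0,0.0027,0.0112,0.0007,0,0,0,0,0.0032,0.015,0.0009,0,0,0,0,0.0032,0.015,0.0009,0,0,0,0,0.0032,0.015,0.0009,0,0,0,0,0.0032,0.015,0.0009,0,0,0,0]}}

```text
t: 28.9
position: [521.4, -34.2, 234.2]
tool_rot: [[-0.976, 0.22, -0.001], [0.22, 0.975, -0.005], [-0.001, -0.005, -1.0]]
contact_force: [-1.8, -11.4, 2.1]
opening: 21.6
finger_force: 61.1
```

```bash
python3 wind.py; python3 gen.py -173.9 2 12
```

```text
t 28.90 r 54.7 th -171.57 deg z 234.2  Ft(resist) 11.54 Fr 0.98 Fz 2.06 open 21.6
-185.9 [0.0003, 0.0038, 0.0002, 0, 0, 0, 0, 0.0004, 0.0077, 0.0004, 0, 0, 0, 0, 0.0003, 0.0115, 0.0007, 0, 0, 0, 0, 0.0, 0.0153, 0.0009, 0, 0, 0, 0, 0.0, 0.0153, 0.0009, 0, 0, 0, 0, 0.0, 0.0153, 0.0009, 0, 0, 0, 0, 0.0, 0.0153, 0.0009, 0, 0, 0, 0]
-197.9 [-0.0005, 0.0038, 0.0002, 0, 0, 0, 0, -0.0012, 0.0076, 0.0004, 0, 0, 0, 0, -0.0021, 0.0113, 0.0007, 0, 0, 0, 0, -0.0032, 0.015, 0.0009, 0, 0, 0, 0, -0.0032, 0.015, 0.0009, 0, 0, 0, 0, -0.0032, 0.015, 0.0009, 0, 0, 0, 0, -0.0032, 0.015, 0.0009, 0, 0, 0, 0]
```

{"op": "apply_moves", "data": {"targets": [0.0003,0.0038,0.0002,0,0,0,0,0.0004,0.0077,0.0004,0,0,0,0,0.0003,0.0115,0.0005,0,0,0,0,0,0.0153,0.0007,0,0,0,0,0,0.0153,0.0007,0,0,0,0,0,0.0153,0.0007,0,0,0,0,0,0.0153,0.0007,0,0,0,0]}}

```text
t: 29.48
position: [523.4, -22.9, 233.5]
tool_rot: [[-0.976, 0.22, -0.002], [0.22, 0.976, -0.005], [0.001, -0.005, -1.0]]
contact_force: [-5.1, -12.0, 2.6]
opening: 21.3
finger_force: 61.2
```

{"op": "apply_moves", "data": {"targets": [-0.0005,0.0038,0.0002,0,0,0,0,-0.0012,0.0076,0.0004,0,0,0,0,-0.0021,0.0113,0.0005,0,0,0,0,-0.0032,0.015,0.0007,0,0,0,0,-0.0032,0.015,0.0007,0,0,0,0,-0.0032,0.015,0.0007,0,0,0,0,-0.0032,0.015,0.0007,0,0,0,0]}}

```text
t: 30.07
position: [527.7, -12.2, 232.9]
tool_rot: [[-0.976, 0.22, -0.004], [0.22, 0.976, -0.004], [0.002, -0.005, -1.0]]
contact_force: [-8.1, -10.3, 3.6]
opening: 21.5
finger_force: 61.3
```

```bash
python3 wind.py
```

```text
t 30.07 r 54.9 th 164.28 deg z 232.9  Ft(resist) 12.92 Fr 2.19 Fz 3.56 open 21.5
```

{"op": "apply_moves", "data": {"targets": [0,0,0,0,0,0,0.4,0,0,0,0,0,0,0.7,0,0,0,0,0,0,0.7,0,0,0,0,0,0,0.7,0,0,0,0,0,0,0.7]}}

```text
t: 30.48
position: [528.9, -9.6, 232.9]
tool_rot: [[-0.976, 0.218, -0.0], [0.218, 0.976, 0.0], [0.0, 0.0, -1.0]]
contact_force: [0.1, -1.1, 0.9]
opening: 59.8
finger_force: 0.0
```

```bash
python3 wind.py
```

```text
t 30.48 r 55.1 th 161.34 deg z 232.9  Ft(resist) 0.89 Fr -0.66 Fz 0.85 open 59.8
```

{"op": "apply_moves", "data": {"targets": [0,0,-0.02,0,0,0,0.7,0,0,-0.06,0,0,0,0.7,0,0,-0.1,0,0,0,0.7,0.03,0,-0.14,0,0,0,0.7,0.08,0,-0.16,0,0,0,0.7,0.12,0,-0.16,0,0,0,0.7,0.14,0,-0.16,0,0,0,0.7,0.14,0,-0.16,0,0,0,0.7]}}

```text
t: 31.15
position: [424.1, 14.1, 354.1]
tool_rot: [[-0.976, 0.217, 0.002], [0.217, 0.976, -0.0], [-0.002, 0.0, -1.0]]
contact_force: [0.7, -0.6, 1.1]
opening: 59.9
finger_force: 0.0
```

```bash
python3 wind.py
python3 - <<'E'
from h import *; from p import o,R
st=manip.observe(); im=imaging.camera("wrist"); C=cam("wrist",st); cv2.imwrite("pics/w7.png",im[:,:,::-1])
g=cv2.cvtColor(im,cv2.COLOR_RGB2GRAY)
hs=cv2.cvtColor(im,cv2.COLOR_RGB2HSV)
# handle end / width and shoulder of board: project expected home corners, then measure warm-coloured extent there
P=lambda x,y,z:np.r_[o+R@np.array([x,y]),z]
for n,a in (("handle end",(-136,0,48)),("shoulder L",(-75,28,48)),("shoulder R",(-75,-28,48))): print(n,proj(C,P(*a)).round(1))
col=int(round(proj(C,P(-75,21,48))[0,0])); r=int(round(proj(C,P(-75,21,48))[0,1]))
print("shoulder column HSV",[(i,hs[i,col].tolist()) for i in range(r-12,r+13,2)])
E
```

```text
t 31.15 r 160.6 th 173.60 deg z 354.1  Ft(resist) 0.37 Fr -0.91 Fz 1.09 open 59.9
handle end [[307.5 170.1]]
shoulder L [[329.2 215.2]]
shoulder R [[286.9 215.1]]
shoulder column HSV [(203, [17, 134, 152]), (205, [19, 74, 86]), (207, [16, 52, 94]), (209, [16, 46, 94]), (211, [17, 45, 90]), (213, [16, 84, 106]), (215, [17, 115, 155]), (217, [19, 106, 215]), (219, [17, 113, 140]), (221, [17, 113, 142]), (223, [17, 112, 144]), (225, [18, 112, 144]), (227, [18, 112, 143])]
```

The shoulder edge shows at row ~214, against 215 predicted for home, so the board is still in place and the arm is clear.

```bash
python3 -c "from rig import manip; print(manip.job_done())"
```

```text
the job is handed in; nothing more can be done
None
```

The board is home against the back stop, lying flat; the press was wound about a quarter turn past the bite and released, and the job was handed in at about 31 s with the robot clear of everything (no verdict was shown).

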